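# Lay out a stripped bicycle rear hub in assembly order

## Task

Lay the stripped rear hub out in assembly order on the rubber mat: in one straight line from the centre of the cassette to the centre of the brake disc, with all centres evenly spaced, stand the silver freehub body next to the cassette and the red hub shell upright in the middle, and lay the bearing flat next to the disc. Put the black lockring flat and centred on top of the cassette, and lay the thru-axle on the mat close behind the hub shell (on the side away from the robot), centred on the shell and parallel to the row. Leave the grease tub and the degreaser bottle where they are.

Things in the scene. Friction and masses are not known exactly. Their poses are not given: they have to be found in the camera images.
- mat: black rubber bench mat, fixed, 3 mm thick. Cassette and disc lie fixed on it 440 mm apart, one at each end; which end holds which changes. Origin on its underside midway between their centres; y runs along the line joining them (sign independent of which is which), x away from the robot, turned up to 0.12 rad. It spans x -55 to +145 mm, y -280 to +280 mm; top at z = 3 mm.
- cassette: cassette of eight toothed steel sprockets lying on the mat as a stepped cone on a grey plastic core, widest sprocket (110 mm across) down, smallest (50 mm across) up; its flat top is 36 mm above its origin, the core flush with the top sprocket. Origin at the centre of its underside, z up. Fixed; it stays where it lies.
- disc: brake disc lying flat on the mat, steel braking ring 140 mm across with silver arms, 2 mm thick. Origin at the centre of its underside. Fixed; it stays where it lies.
- freehub: freehub, a silver splined cylinder 35 mm across and 44 mm tall with a dark steel foot, standing upright loose on the bench, about 0.11 kg. Origin at the centre of its underside, z up along its axis.
- hub_shell: red hub shell with two spoke flanges, standing upright loose on the bench: 72 mm tall, foot 44 mm across, lower flange 58 mm across at 9 to 14 mm height, waist 33 mm, upper flange 58 mm across at 57 to 64 mm height (grip it here from above), then a boss 48 mm across. About 0.19 kg. Origin at the centre of its underside, z up along its axis.
- bearing: sealed ball bearing lying flat, loose on the bench: steel ring 30 mm across and 7 mm thick with a blue seal, about 20 g. Origin at the centre of its underside, z up along its axis.
- lockring: black cassette lockring lying flat, loose on the bench: plain ring 38 mm across outside, 26 mm inside (between small notches), 7 mm thick, about 20 g. Origin at the centre of its underside, z up along its axis.
- axle: thru-axle lying loose on the bench: steel shaft 12 mm thick, 170 mm long overall, at one end a flat black lever 12 mm wide, 10 mm high, standing out 52 mm sideways, so it does not roll. About 80 g. Origin under the shaft's axis at mid-length, on the bench; x along the shaft to the lever end, lever to -y, z up. Centre of mass about 10 mm towards the lever. The lever may finally point either way.
- grease: bystander: white grease tub with a green lid, 72 mm across, 62 mm tall, loose beside the mat. Origin at the centre of its underside.
- degreaser: bystander: orange bottle with a yellow cap, 58 mm across, 165 mm tall, loose beside the mat. Origin at the centre of its underside.
Mind the look-alikes: they are no part of the job. Of the things shaped like the hub_shell, the red one is meant.

How it is judged:
By the outcome, as a careful person would: the job done as asked, in the order asked, and still so for the second after the job is handed in, with the robot touching nothing.
It also fails if it takes over 125 s, if anything falls off the work surface, if the arm or the gripper's body presses on something with over 40 N, if the wrist force passes 120 N, or if a joint passes its speed limit or range.

## Robot

A 7-joint arm with a two-finger parallel gripper is mounted at the origin on the work surface. World frame = base frame: x ahead of the robot, y to its left, z up, the work surface at z = 0. Lengths are in m, angles in rad, forces in N, time in s.
With the tool pointing down it reaches from about 0.35 to 0.9 m from the base axis. Payload 8.1 kg.
Tool frame: the origin (TCP) lies at the very end of the fingers, on their centre line; the grasp point (between the pads) lies 19 mm behind it; z points along the fingers, y is the direction in which the jaws open and shut (so a half turn about z gives the same grasp; the last joint's range is limited). The gripper opens to 92 mm and grips with 3 to 60 N. Pads are 19 mm wide; open, the fingers measure 130 mm over their backs; the gripper's body (75 mm by 190 mm) begins 47 mm behind the grasp point.
Start: joints at [-1.217, 0.434, 0.025, 1.573, -0.012, 1.134, -0.075], TCP at [0.276, 0.561, 0.227] pointing down, gripper open.
Joint ranges: [-2.62, 2.62], [-0.44, 2.09], [-1.27, 1.32], [0.08, 2.57], [-1.32, 4.46], [0.12, 2], [-2.74, 2.74]. Speed limits (rad/s): [2.22, 2.22, 3.01, 3.01, 3.14, 3.14, 3.14].

## Interface

Orientations are given as a rotation vector (axis times angle).
In Python, from cell import observe, get_image, sign_off gives the robot as it stands.
- The arm moves only by the tool arm_command, never from a script. Its argument "deltas" is a list of rows, each an object with "xyz": the shift along the tool's x, y, z in cm, a list of three; "turn": the turn about the tool's z in degrees; "jaw": the closure in counts, from 0 (fully open) to 255 (shut). A call has 1 to 5 rows; each row is the pose to reach, as a shift and turn from the pose measured when the call began, along the tool's axes at that moment; what a row does not reach only later rows make up. A row lasts 1/12 s, in which the tool goes at most 41.7 mm and 7.16 degrees, less where a joint would pass 70% of its speed; a pose out of reach is approached as far as the arm can. A call with a gripper value outside its range is refused whole. The fingers move at their own pace and stop on an object; "force" is the grip in N (left out, the last holds). Time passes only in rows, so rows that repeat a pose let the fingers close. It gives the time, the measured TCP pose, the force and the opening at its end, in the units of the state.
- observe(): the state, without advancing time (a new reading comes with each control period).
- get_image(name): name is "scene" or "top" or "wrist"; returns a dict with "frame" (480x640x3 uint8, red, green, blue), "depth" (480x640 float32, m along the optical axis (not along the pixel's ray), 0 where there is no reading), "camera_matrix" (3x3 intrinsics, pixels), "distortion" ([k1, k2, p1, p2, k3] as OpenCV has them; the pictures are not rectified), "cam_to_world" (4x4, takes a point from camera to world coordinates). Camera axes: x right, y up, looking along -z (the intrinsics and any distortion apply to the point x, -y, -z); pixel columns grow to the right and rows downward; lengths in m; the calibration is good to about 2 mm. A picture is of the moment at which its call begins.
- sign_off(): hands the job in, once; it reports no verdict.
The state is a dict: "clock": time; "joints": joint angles; "dq": joint speeds; "joint_efforts": joint torques, N m; "position": TCP position; "ee_rot": TCP orientation; "force": force on the tool from outside, world axes, zero at the start; "ft_torque": the same for the moment, N m; "width": opening from 0.0 (shut) to 1.0 (fully open).
Only numpy, scipy, OpenCV 4.12 (cv2) and the standard library are available. Lean on these libraries where they do the work, as an engineer would, in place of code of your own. Each camera call takes 0.05 s, during which the arm holds its last target.

## Working session

There is one attempt and no reset: what is moved stays moved. The work goes in short steps, Python scripts to look and compute and a tool call to move; the robot and the scene stay as the last step left them, time stands still between calls to the robot, and variables do not carry over. Pictures are saved under pics/ and viewed, and the job is handed in when it is done.

Besides the shell and the picture viewer there is one more tool, called after "Call:" as a command line: name --argument value ..., lists and objects as JSON in quotes. arm_command: Moves the arm, as the interface text tells. Its arguments: {"type":"object","properties":{"deltas":{"type":"array","items":{"type":"object","properties":{"xyz":{"type":"array","items":{"type":"number"}},"turn":{"type":"number"},"jaw":{"type":"number"}}}},"force":{"type":"number"}},"required":["deltas"]}

```bash
ls; mkdir -p pics; cat > h.py <<'E'
import numpy as np, cv2, pickle
from cell import observe, get_image
from scipy.spatial.transform import Rotation as R
def snap(name,tag):
    d=get_image(name); pickle.dump(d,open(f'{tag}.pkl','wb'))
    cv2.imwrite(f'pics/{tag}.png',d['frame'][:,:,::-1]); return d
def load(tag): return pickle.load(open(f'{tag}.pkl','rb'))
def ray(d,u,v):
    p=cv2.undistortPoints(np.array([[[u,v]]],float),np.array(d['camera_matrix'],float),np.array(d['distortion'],float))[0,0]
    T=np.array(d['cam_to_world']); return T[:3,3],T[:3,:3]@np.array([p[0],-p[1],-1.])
def atz(d,u,v,z):
    o,r=ray(d,u,v); return o+r*(z-o[2])/r[2]
def dep(d,u,v):
    o,r=ray(d,u,v); return o+r*float(d['depth'][int(round(v)),int(round(u))])
def cloud(d):
    K=np.array(d['camera_matrix'],float);uu,vv=np.meshgrid(np.arange(640),np.arange(480))
    p=cv2.undistortPoints(np.stack([uu,vv],-1).reshape(-1,1,2).astype(float),K,np.array(d['distortion'],float))[:,0]
    r=np.c_[p[:,0],-p[:,1],-np.ones(len(p))]*d['depth'].reshape(-1,1)
    T=np.array(d['cam_to_world']);return (r@T[:3,:3].T+T[:3,3]).reshape(480,640,3)
def crop(d,tag,u0,v0,u1,v1,s):
    cv2.imwrite(f'pics/{tag}.png',cv2.resize(d['frame'][v0:v1,u0:u1,::-1],None,fx=s,fy=s,interpolation=cv2.INTER_CUBIC))
E
python3 - <<'E'
from h import *
print(observe())
for n in ['scene','top','wrist']:
    d=snap(n,n+'0'); print(n,d['camera_matrix'],d['distortion'],d['cam_to_world'])
E
```

```text
pics
{'clock': 0.0, 'joints': array([-1.21660959,  0.43522151,  0.02500974,  1.57412245, -0.01160216,
        1.13401449, -0.07506737]), 'dq': array([ 0.00091101,  0.00120836,  0.00148408,  0.00117093, -0.00071401,
        0.00042658, -0.00079997]), 'joint_efforts': array([-4.06619874e-04, -6.67862964e+01,  9.84743088e-01, -3.14464974e+01,
       -6.06424268e-02,  4.27501439e-02,  1.75663872e-04]), 'position': array([0.27550382, 0.56040918, 0.22593652]), 'ee_rot': array([-7.11359188e-01, -3.05977950e+00,  2.52418640e-03]), 'force': array([ 0.2664283 , -0.43210269,  0.36934568]), 'ft_torque': array([0.0001066 , 0.04646523, 0.01811355]), 'width': 0.9969679586439762}
scene [[444.86531047   0.         311.37965352]
 [  0.         444.86531047 240.07097205]
 [  0.           0.           1.        ]] [-0.01277887  0.          0.          0.          0.        ] [[ 0.09744667 -0.65882925  0.74595453  1.18589039]
 [ 0.99522693  0.06055751 -0.07652543 -0.06169903]
 [ 0.00524405  0.74985119  0.66158575  0.65259962]
 [ 0.          0.          0.          1.        ]]
top [[501.43471099   0.         323.78704605]
 [  0.         501.43471099 235.00789826]
 [  0.           0.           1.        ]] [0.03849462 0.         0.         0.         0.        ] [[ 1.49135074e-02  9.95735499e-01 -9.10406688e-02  4.02248989e-01]
 [-9.99876777e-01  1.52976639e-02  3.52323082e-03  4.32749160e-05]
 [ 4.90091555e-03  9.09769067e-02  9.95840943e-01  1.26470011e+00]
 [ 0.00000000e+00  0.00000000e+00  0.00000000e+00  1.00000000e+00]]
wrist [[425.7874768    0.         316.29212186]
 [  0.         425.7874768  232.18296293]
 [  0.           0.           1.        ]] [-0.08443642  0.          0.          0.          0.        ] [[ 0.44132804 -0.86745578 -0.22967373  0.21322415]
 [ 0.89734458  0.4261972   0.11458035  0.59046701]
 [-0.00150709 -0.256664    0.96649952  0.38474643]
 [ 0.          0.          0.          1.        ]]
```

View pics/top0.png

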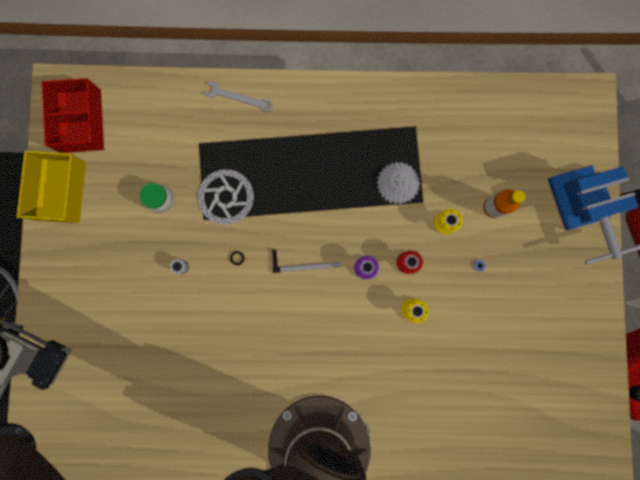

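View pics/scene0.png

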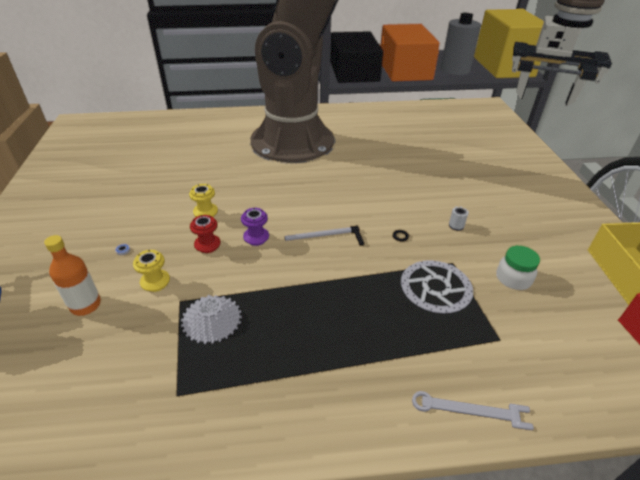

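View pics/wrist0.png

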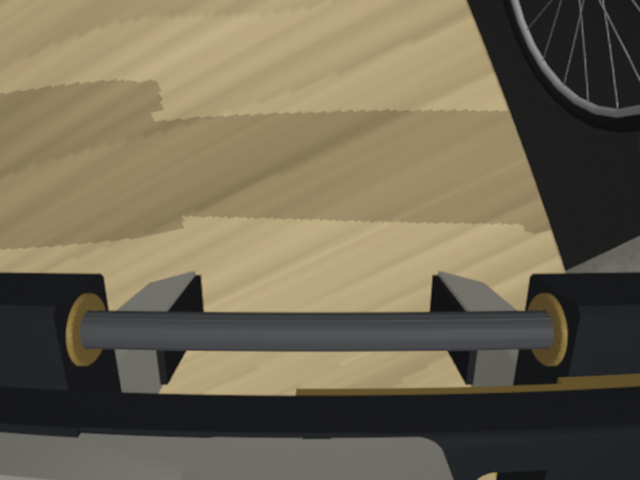

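The top view shows the disc at (226,196) and the cassette at (398,183). Candidates:
- **Shell:** red (409,262), purple (367,267), yellow (449,221) and yellow (417,311). I choose the red one.
- **Freehub:** only (178,267).
- **Lockring:** black ring at (237,258).
- **Bearing:** (479,265).
- **Axle:** shaft from (275,268) to (340,265), not the wrench at (237,97).

Next I'll check these in close crops.

```bash
python3 - <<'E'
from h import *
d=load('top0')
crop(d,'c1',160,225,360,290,4)
crop(d,'c2',350,200,500,325,5)
crop(d,'c3',190,120,430,225,3.3) if 0 else cv2.imwrite('pics/c3.png',cv2.resize(d['frame'][120:225,190:430,::-1],None,fx=3.3,fy=3.3,interpolation=cv2.INTER_CUBIC))
P=cloud(d)
for n,u,v in [('freehub',178,267),('lock',237,250),('shaft',310,267),('lever',275,258),('purple',367,260),('red',409,255),('bearing',479,265),('mat',310,180),('wood',310,320),('cass',398,183)]:
    print(n,P[v,u].round(4),)
E
```

```text
freehub [0.4308 0.3477 0.0421]
lock [4.765e-01 2.137e-01 4.000e-04]
shaft [0.4361 0.0288 0.0129]
lever [0.4572 0.1163 0.0138]
purple [ 0.4531 -0.1075  0.0753]
red [ 0.4667 -0.2077  0.0716]
bearing [ 0.4479 -0.393   0.0082]
mat [0.6578 0.0328 0.0037]
wood [ 0.3046  0.0268 -0.0026]
cass [ 0.6461 -0.1859  0.0408]
```

View pics/c1.png

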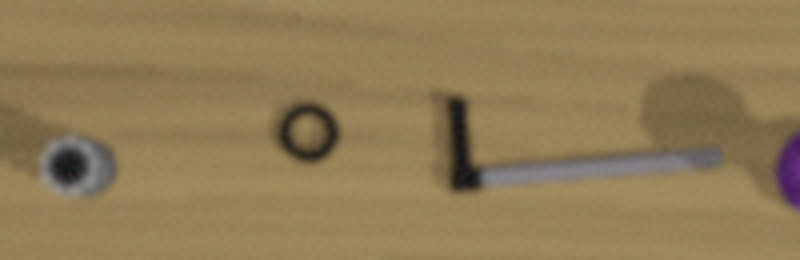

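View pics/c2.png

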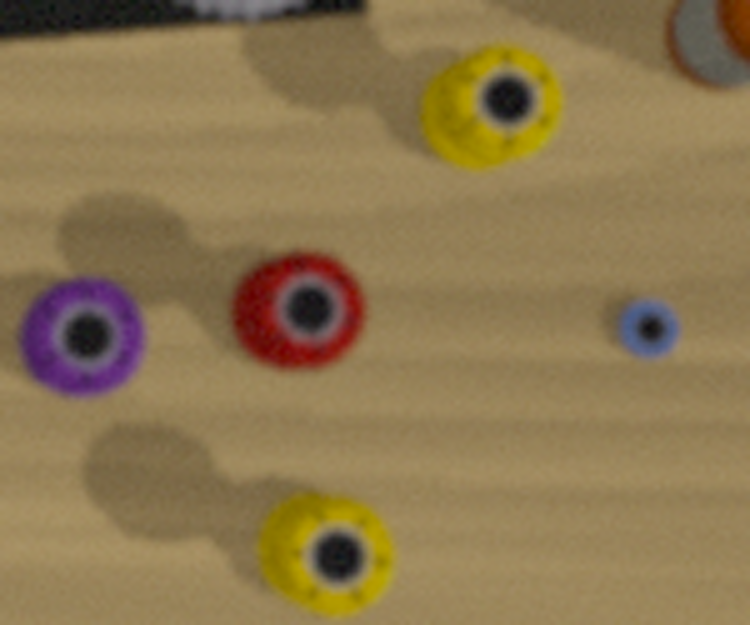

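View pics/c3.png

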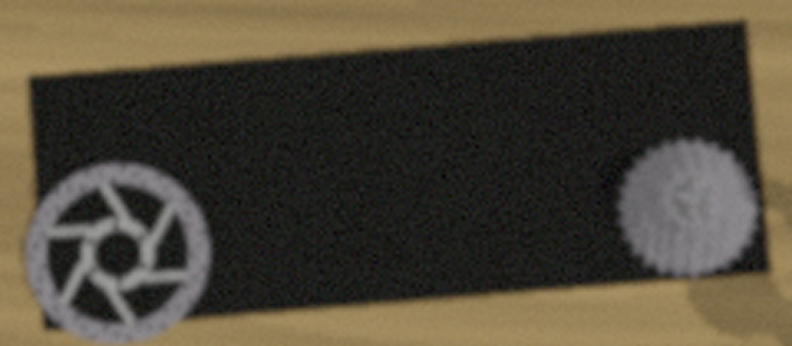

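The crops confirm the choices. The red shell's bore is at (412,261), the freehub's at (177,267), the lockring is at (237,258), the bearing at (480,266), and the axle runs from (276,269.5) to (340,264). Now the positions.

```bash
python3 - <<'E'
from h import *
d=load('top0');s=load('scene0')
for n,u,v,z in [('red',412.2,261.4,.072),('freehub',177,266.75,.044),('lock',237,258,.007),('bearing',479.8,265.6,.007),('ax lever corner',276.25,269.5,.006),('lever end',274.25,249.5,.006),('ax end',340.25,264.25,.006),('disc',226,196,.005)]:
    print(n,atz(d,u,v,z)[:2].round(4))
c=np.array([[31,76],[745,20],[768,270],[47,328]])/3.3+[190,120]
w=np.array([atz(d,u,v,.003)[:2] for u,v in c]); print(w.round(4))
m=np.array([[.145,.28],[.145,-.28],[-.055,-.28],[-.055,.28]])
dw=atz(d,226,196,.005)[:2]
A=m;B=w
ca=A.mean(0);cb=B.mean(0);H=(A-ca).T@(B-cb);U,S,V=np.linalg.svd(H);Rm=V.T@np.diag([1,np.linalg.det(V.T@U.T)])@U.T;t=cb-Rm@ca
print('yaw',np.arctan2(Rm[1,0],Rm[0,0]),'o',t,'resid',(A@Rm.T+t-B).round(4))
print('disc pred',Rm@[0,.22]+t,'cass',Rm@[0,-.22]+t)
# cloud cassette, disc
P=cloud(d)
sel=(np.hypot(P[...,0]-.62,P[...,1]+.19)<.09)&(P[...,2]>.028)
print('cass top',P[sel].mean(0),sel.sum())
# scene camera
for n,o in (('cass',Rm@[0,-.22]+t),('disc',Rm@[0,.22]+t)): pass
E
python3 -c "
from h import *
s=load('scene0');crop(s,'s1',80,170,280,350,4);crop(s,'s2',270,195,500,345,3)"
```

```text
red [ 0.4516 -0.2152]
freehub [0.4313 0.3496]
lock [0.4561 0.2119]
bearing [ 0.4465 -0.3954]
ax lever corner [0.4288 0.1132]
lever end [0.4789 0.1195]
ax end [ 0.4443 -0.0468]
disc [0.6129 0.2448]
[[ 0.7489  0.3172]
 [ 0.8026 -0.2368]
 [ 0.6061 -0.2545]
 [ 0.5525  0.298 ]]
yaw 0.09631615525485233 o [0.63273454 0.02666137] resid [[ 0.0013  0.0022]
 [ 0.0014 -0.0013]
 [-0.0012 -0.0029]
 [-0.0015  0.002 ]]
disc pred [0.61157773 0.24564171] cass [ 0.65389135 -0.19231897]
cass top [ 0.65382592 -0.18913775  0.03716246] 483
```

View pics/s1.png

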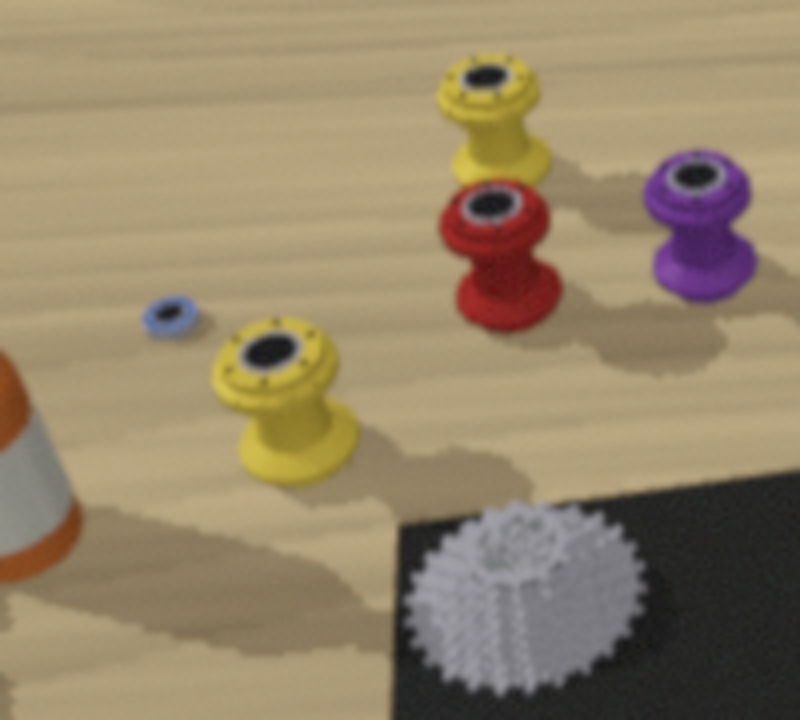

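View pics/s2.png

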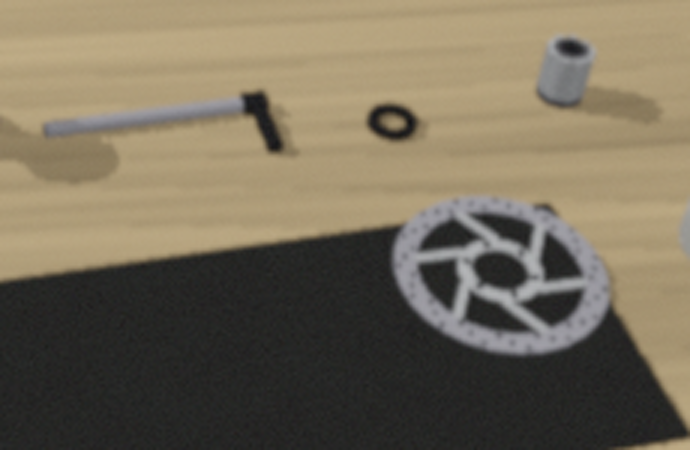

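```bash
cat > go.py <<'E'
# usage: go.py x y z yawdeg(of tool y axis, world)  -> delta in tool axes (cm), turn
import sys
from h import *
def delta(x,y,z,yaw=None,s=None):
    s=s or observe(); M=R.from_rotvec(s['ee_rot']).as_matrix()
    cur=np.degrees(np.arctan2(M[1,1],M[0,1]))
    dv=M.T@(np.array([x,y,z])-s['position'])*100
    tn=None if yaw is None else -((yaw-cur+180)%360-180)
    return dv,tn,cur
def rep():
    s=observe(); print('t %.2f'%s['clock'],s['position'].round(4),'w %.3f'%s['width'],'F',s['force'].round(1),'q7 %.2f'%s['joints'][6])
    return s
if __name__=='__main__':
    a=list(map(float,sys.argv[1:])); s=rep(); dv,tn,cur=delta(*a); print('delta',dv.round(2),'turn',tn,'cur yaw',cur)
E
python3 go.py 0.435 0.046 0.2 5.5
```

```text
t 0.15 [0.2755 0.5606 0.2261] w 0.998 F [0.5 1.  0.8] q7 -0.08
delta [-37.01 -39.14   2.66] turn 58.32440471388192 cur yaw 63.82440471388192
```

Call:
arm_command --deltas '[{"xyz": [-16,-17,0],"turn": 35},{"xyz": [-16,-17,0],"turn": 35},{"xyz": [-16,-17,0],"turn": 35},{"xyz": [-16,-17,0],"turn": 35},{"xyz": [-16,-17,0],"turn": 35}]' --force 30

```text
schema error: expected keys xyz, turn, jaw
```

```bash
python3 go.py 0.435 0.046 0.2 5.5
```

```text
t 0.15 [0.2755 0.5606 0.2261] w 0.998 F [0.5 1.  0.8] q7 -0.08
delta [-37.01 -39.14   2.66] turn 58.32440471388192 cur yaw 63.82440471388192
```

Call:
arm_command --deltas '[{"xyz": [-16,-17,0],"turn": 35,"jaw": 0},{"xyz": [-16,-17,0],"turn": 35,"jaw": 0},{"xyz": [-16,-17,0],"turn": 35,"jaw": 0},{"xyz": [-16,-17,0],"turn": 35,"jaw": 0},{"xyz": [-16,-17,0],"turn": 35,"jaw": 0}]' --force 30

```text
clock: 0.57
position: [0.3368, 0.3596, 0.2262]
ee_rot: [-1.607, -2.699, 0.002]
force: [1.6, 0.1, -0.0]
width: 1.003
```

```bash
python3 go.py 0.435 0.046 0.2 5.5
```

```text
t 0.57 [0.3368 0.3596 0.2262] w 1.003 F [ 1.6  0.1 -0. ] q7 -0.38
delta [-32.25  -6.31   2.65] turn 22.963019573846395 cur yaw 28.46301957384638
```

Call:
arm_command --deltas '[{"xyz": [-19.4,-3.8,1.5],"turn": 22.9,"jaw": 0},{"xyz": [-19.4,-3.8,1.5],"turn": 22.9,"jaw": 0},{"xyz": [-19.4,-3.8,1.5],"turn": 22.9,"jaw": 0},{"xyz": [-19.4,-3.8,1.5],"turn": 22.9,"jaw": 0},{"xyz": [-19.4,-3.8,1.5],"turn": 22.9,"jaw": 0}]'

```text
clock: 0.98
position: [0.396, 0.1678, 0.2112]
ee_rot: [2.116, 2.322, -0.002]
force: [1.1, 0.2, -0.0]
width: 1.001
```

```bash
python3 go.py 0.435 0.046 0.2 5.5
```

```text
t 0.98 [0.396  0.1678 0.2112] w 1.001 F [ 1.1  0.2 -0. ] q7 -0.36
delta [-12.49   2.75   1.14] turn -0.1726327762899018 cur yaw 5.327367223710104
```

Call:
arm_command --deltas '[{"xyz": [-12.5,2.7,1.1],"turn": 0,"jaw": 0},{"xyz": [-12.5,2.7,1.1],"turn": 0,"jaw": 0},{"xyz": [-12.5,2.7,1.1],"turn": 0,"jaw": 0},{"xyz": [-12.5,2.7,1.1],"turn": 0,"jaw": 0},{"xyz": [-12.5,2.7,1.1],"turn": 0,"jaw": 0}]'

```text
clock: 1.4
position: [0.4348, 0.0429, 0.2003]
ee_rot: [2.122, 2.315, -0.003]
force: [-0.2, -0.3, -0.5]
width: 1.0
```

```bash
python3 -c "
from h import *
snap('wrist','w1')"; python3 go.py 0.435 0.046 0.2 5.5
```

```text
t 1.45 [0.4344 0.0451 0.2003] w 1.000 F [ 0.2  0.1 -1.1] q7 -0.03
delta [0.09 0.07 0.03] turn -0.34797603903018626 cur yaw 5.1520239609698235
```

View pics/w1.png

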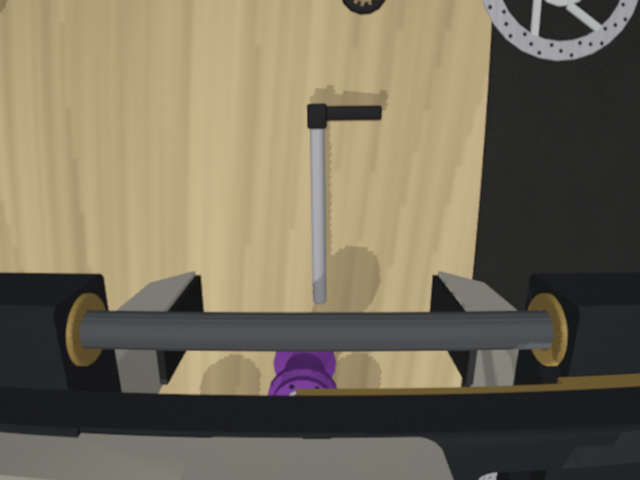

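The wrist view shows the axle with its shaft end at (320,303), the lever block's outer edge at (317,104) and the lever tip at (382,113). I'll compute its position and compare it with the top view.

```bash
python3 - <<'E'
from h import *
d=load('w1')
crop(d,'c4',290,90,400,310,3)if 0 else crop(d,'c4',270,90,400,310,2.7)
a=atz(d,320,303,.006);b=atz(d,316.5,104,.006);c=atz(d,382,113,.006)
print(a,b,c,np.linalg.norm(a-b)); e=(b-a)[:2]; print('dir',np.degrees(np.arctan2(e[1],e[0])),'mid',(a+b)/2)
E
```

```text
[ 0.44511779 -0.04845252  0.006     ] [0.42705326 0.12272855 0.006     ] [0.48014569 0.12048382 0.006     ] 0.17213159430400637
dir 96.02405597039527 mid [0.43608553 0.03713802 0.006     ]
```

View pics/c4.png

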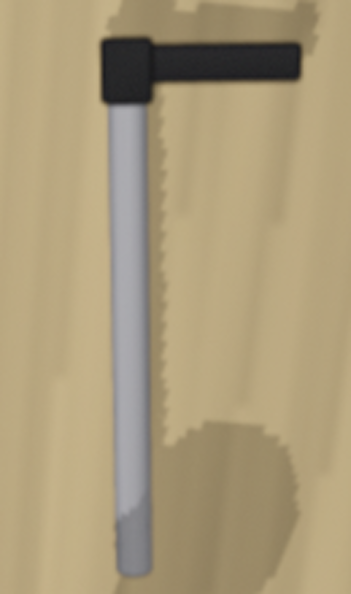

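Call:
arm_command --deltas '[{"xyz": [0.2,0.1,4],"turn": -0.7,"jaw": 100},{"xyz": [0.2,0.1,8],"turn": -0.7,"jaw": 100},{"xyz": [0.2,0.1,12],"turn": -0.7,"jaw": 100},{"xyz": [0.2,0.1,15],"turn": -0.7,"jaw": 100},{"xyz": [0.2,0.1,15],"turn": -0.7,"jaw": 100}]'

```text
clock: 1.87
position: [0.4312, 0.0482, 0.0459]
ee_rot: [-2.099, -2.331, 0.014]
force: [-0.6, 0.1, 0.4]
width: 0.684
```

```bash
python3 go.py 0.435 0.047 0.003 5.8
```

```text
t 1.87 [0.4312 0.0482 0.0459] w 0.684 F [-0.6  0.1  0.4] q7 0.18
delta [-0.15  0.4   4.29] turn 0.21152293753300455 cur yaw 6.011522937532992
```

Call:
arm_command --deltas '[{"xyz": [-0.1,0.4,2],"turn": 0,"jaw": 110},{"xyz": [-0.1,0.4,3.5],"turn": 0,"jaw": 110},{"xyz": [-0.1,0.4,4.2],"turn": 0,"jaw": 110},{"xyz": [-0.1,0.4,4.2],"turn": 0,"jaw": 110},{"xyz": [-0.1,0.4,4.2],"turn": 0,"jaw": 110}]'

```text
clock: 2.28
position: [0.4353, 0.0483, 0.0049]
ee_rot: [-2.098, -2.332, 0.013]
force: [0.5, -0.3, 0.3]
width: 0.567
```

Call:
arm_command --deltas '[{"xyz": [0,0,0],"turn": 0,"jaw": 255},{"xyz": [0,0,0],"turn": 0,"jaw": 255},{"xyz": [0,0,0],"turn": 0,"jaw": 255},{"xyz": [0,0,0],"turn": 0,"jaw": 255},{"xyz": [0,0,0],"turn": 0,"jaw": 255}]'

```text
clock: 2.7
position: [0.4354, 0.0484, 0.0053]
ee_rot: [-2.098, -2.332, 0.012]
force: [-0.1, 0.1, -0.1]
width: 0.26
```

```bash
python3 go.py 0.435 0.047 0.003 5.8
```

```text
t 2.70 [0.4354 0.0484 0.0053] w 0.260 F [-0.1  0.1 -0.1] q7 0.24
delta [-0.14 -0.06  0.23] turn 0.25789519572572317 cur yaw 6.057895195725729
```

Call:
arm_command --deltas '[{"xyz": [0,0,0.1],"turn": 0,"jaw": 255},{"xyz": [0,0,0.1],"turn": 0,"jaw": 255},{"xyz": [0,0,0.1],"turn": 0,"jaw": 255},{"xyz": [0,0,0.1],"turn": 0,"jaw": 255},{"xyz": [0,0,0.1],"turn": 0,"jaw": 255}]'

```text
clock: 3.12
position: [0.4355, 0.0484, 0.0043]
ee_rot: [-2.098, -2.332, 0.012]
force: [-1.3, 0.1, 0.6]
width: 0.121
```

Call:
arm_command --deltas '[{"xyz": [0,0,-3],"turn": 0,"jaw": 255},{"xyz": [0,0,-6],"turn": 0,"jaw": 255},{"xyz": [0,0,-9],"turn": 0,"jaw": 255},{"xyz": [0,0,-12],"turn": 0,"jaw": 255},{"xyz": [0,0,-12],"turn": 0,"jaw": 255}]'

```text
clock: 3.53
position: [0.4391, 0.0489, 0.1285]
ee_rot: [-2.101, -2.334, 0.002]
force: [1.6, -0.1, -0.7]
width: 0.12
```

```bash
python3 -c "
from h import *
snap('wrist','w2');snap('top','t2')"; python3 go.py 0.435 0.047 0.003 5.8
```

```text
t 3.63 [0.437  0.0491 0.125 ] w 0.118 F [ 0.6 -0.1 -1.5] q7 0.09
delta [-0.18 -0.15 12.2 ] turn 0.284164339155069 cur yaw 6.084164339155069
```

View pics/w2.png

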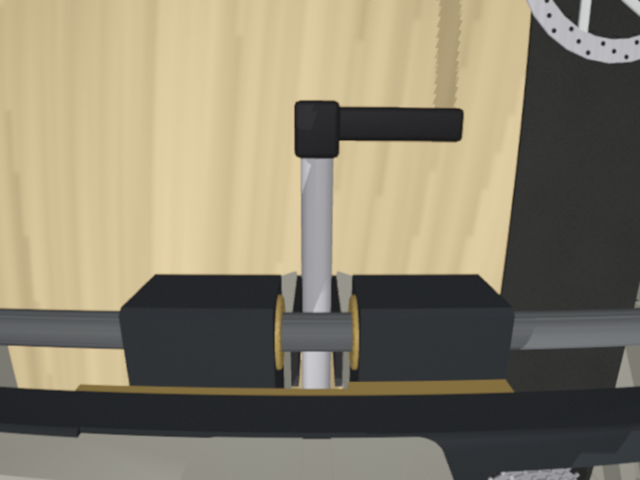

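```bash
python3 go.py 0.6734 0.0419 0.16 5.5
```

```text
t 3.63 [0.437  0.0491 0.125 ] w 0.118 F [ 0.6 -0.1 -1.5] q7 0.09
delta [-3.22 23.41 -3.65] turn 0.5841643391550804 cur yaw 6.084164339155069
```

Call:
arm_command --deltas '[{"xyz": [1,4,-1],"turn": 0.5,"jaw": 255},{"xyz": [1.5,8,-2],"turn": 0.5,"jaw": 255},{"xyz": [1.6,12,-3],"turn": 0.5,"jaw": 255},{"xyz": [1.6,16,-3.5],"turn": 0.5,"jaw": 255},{"xyz": [1.6,19,-3.5],"turn": 0.5,"jaw": 255}]'

```text
clock: 4.05
position: [0.6273, 0.0859, 0.1578]
ee_rot: [-2.107, -2.325, 0.008]
force: [0.8, -0.1, -1.2]
width: 0.115
```

```bash
python3 go.py 0.6734 0.0419 0.16 5.5;python3 -c "
from h import *
snap('wrist','w3')"
```

```text
t 4.05 [0.6273 0.0859 0.1578] w 0.115 F [ 0.8 -0.1 -1.2] q7 0.13
delta [-4.83  4.16 -0.24] turn 0.1418736669735381 cur yaw 5.641873666973532
```

View pics/w3.png

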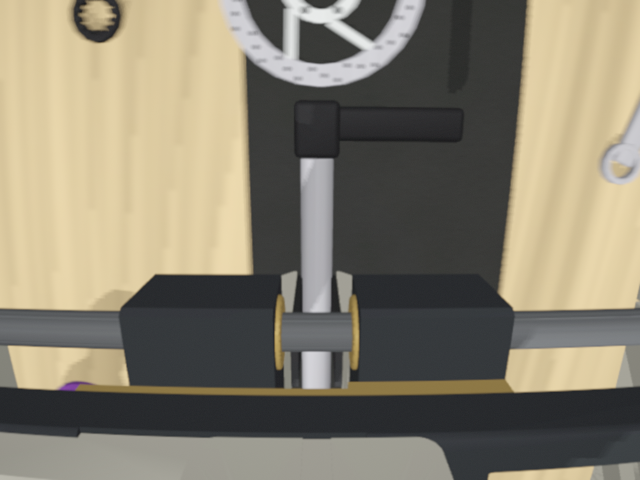

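The wrist view shows the axle held, the near mat edge through (247,60)-(252,250), the far edge through (525,10)-(502,250), and the disc rim at the top with its lowest point near (322,85). I'll use the mat edges and rim to refine the mat pose.

```bash
python3 - <<'E'
from h import *
from scipy.optimize import least_squares
d=load('w3');g=cv2.cvtColor(d['frame'],cv2.COLOR_RGB2GRAY).astype(float)
g=cv2.GaussianBlur(g,(0,0),1.5)
def edges(c0,w,rows):
    out=[]
    for v in rows:
        lo=int(c0(v)-w);seg=np.abs(np.diff(g[v,lo:lo+2*w]));k=seg.argmax();out.append(atz(d,lo+k+.5,v,.003)[:2])
    return np.array(out)
L=edges(lambda v:247+(v-60)/38,12,range(100,260,10)); Rr=edges(lambda v:525-(v-10)*23/240,12,range(100,260,10))
for E in (L,Rr):
    p=np.polyfit(E[:,1],E[:,0],1);print('x=%.4f*y+%.4f'%tuple(p),'std',np.std(E[:,0]-np.polyval(p,E[:,1])),'yaw',-np.arctan(p[0]), 'x at y=.0267:',np.polyval(p,.0267))
# disc rim outer edge: brightness threshold on the bright rim vs dark mat below, between cols 250..400
pts=[]
for u in range(262,412,6):
    col=g[:,u]; vs=[v for v in range(20,95) if col[v]>110 and col[v+3]<90]
    if vs:
        v=max(vs); k=v-2+np.abs(np.diff(col[v-2:v+5])).argmax()+.5; pts.append(atz(d,u,k,.005)[:2])
pts=np.array(pts);print(len(pts))
f=least_squares(lambda c:np.hypot(*(pts-c).T)-.07,[.612,.245],loss='soft_l1',f_scale=.001);print('disc',f.x,np.abs(f.fun).max())
# top cam: disc & cassette checks
t=load('top0');gt=cv2.GaussianBlur(cv2.cvtColor(t['frame'],cv2.COLOR_RGB2GRAY),(0,0),0.8)
E
python3 -c "
from h import *
d=load('top0');crop(d,'c5',365,150,430,215,9);crop(d,'c6',190,160,262,232,8)"
```

```text
x=-0.0964*y+0.5836 std 0.0002032188382667194 yaw 0.09611201810167781 x at y=.0267: 0.5810735604280555
x=-0.0946*y+0.7805 std 0.00023041874422716874 yaw 0.09433268392356531 x at y=.0267: 0.7780057805861477
25
disc [0.61374169 0.24622358] 0.0007975827634390947
```

View pics/c5.png

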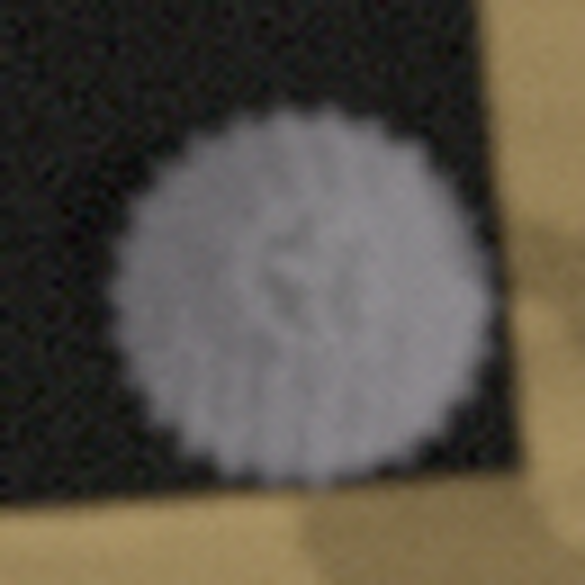

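View pics/c6.png

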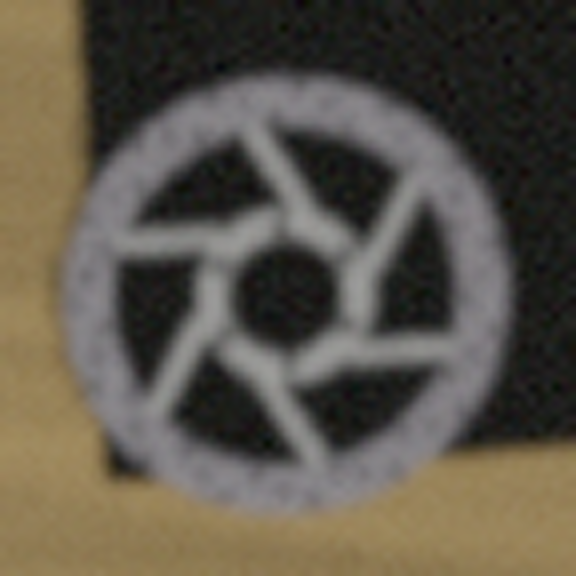

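Call:
arm_command --deltas '[{"xyz": [-3,3,0],"turn": 0.1,"jaw": 255},{"xyz": [-4.8,4.3,2],"turn": 0.1,"jaw": 255},{"xyz": [-4.8,4.3,6],"turn": 0.1,"jaw": 255},{"xyz": [-4.8,4.3,9],"turn": 0.1,"jaw": 255},{"xyz": [-4.8,4.3,11],"turn": 0.1,"jaw": 255}]'

```text
clock: 4.52
position: [0.6754, 0.0415, 0.0409]
ee_rot: [-2.109, -2.321, 0.014]
force: [-1.2, 0.6, -1.5]
width: 0.121
```

Call:
arm_command --deltas '[{"xyz": [0,0,0.5],"turn": 0,"jaw": 255},{"xyz": [0,0,0.5],"turn": 0,"jaw": 255}]'

```text
clock: 4.68
position: [0.6719, 0.041, 0.0314]
ee_rot: [-2.106, -2.316, 0.024]
force: [-0.2, -0.2, -1.4]
width: 0.118
```

```bash
python3 go.py 0.6744 0.0419 0.008 5.5
```

```text
t 4.68 [0.6719 0.041  0.0314] w 0.118 F [-0.2 -0.2 -1.4] q7 0.25
delta [0.07 0.3  2.34] turn -0.06652055148748559 cur yaw 5.433479448512502
```

Call:
arm_command --deltas '[{"xyz": [0.1,0.2,1.0],"turn": 0,"jaw": 255},{"xyz": [0.1,0.3,1.8],"turn": 0,"jaw": 255},{"xyz": [0.1,0.3,2.2],"turn": 0,"jaw": 255},{"xyz": [0.1,0.3,2.2],"turn": 0,"jaw": 255},{"xyz": [0.1,0.3,2.2],"turn": 0,"jaw": 255}]'

```text
clock: 5.1
position: [0.6747, 0.0423, 0.0098]
ee_rot: [-2.106, -2.317, 0.023]
force: [0.3, -0.3, -0.7]
width: 0.113
```

```bash
python3 go.py 0.6744 0.0419 0.008 5.5; python3 -c "
from h import *
print(R.from_rotvec(observe()['ee_rot']).as_matrix().round(3))"
```

```text
t 5.10 [0.6747 0.0423 0.0098] w 0.113 F [ 0.3 -0.3 -0.7] q7 0.26
delta [-0.04 -0.03  0.18] turn -0.05455574153438647 cur yaw 5.445444258465604
[[-0.095  0.995 -0.018]
 [ 0.995  0.095 -0.004]
 [-0.002 -0.018 -1.   ]]
```

Call:
arm_command --deltas '[{"xyz": [0,0,0.2],"turn": 0,"jaw": 255},{"xyz": [0,0,0.2],"turn": 0,"jaw": 255},{"xyz": [0,0,0.2],"turn": 0,"jaw": 255}]'

```text
clock: 5.35
position: [0.675, 0.0424, 0.0083]
ee_rot: [-2.106, -2.317, 0.022]
force: [0.3, 0.4, -1.0]
width: 0.121
```

Call:
arm_command --deltas '[{"xyz": [0,0,0],"turn": 0,"jaw": 150},{"xyz": [0,0,0],"turn": 0,"jaw": 150},{"xyz": [0,0,0],"turn": 0,"jaw": 150},{"xyz": [0,0,0],"turn": 0,"jaw": 150},{"xyz": [0,0,0],"turn": 0,"jaw": 150}]'

```text
clock: 5.77
position: [0.675, 0.0424, 0.0083]
ee_rot: [-2.106, -2.317, 0.022]
force: [-0.8, -0.3, 1.3]
width: 0.398
```

Call:
arm_command --deltas '[{"xyz": [0,0,-4],"turn": 0,"jaw": 150},{"xyz": [0,0,-8],"turn": 0,"jaw": 100},{"xyz": [0,0,-12],"turn": 0,"jaw": 0},{"xyz": [0,0,-15],"turn": 0,"jaw": 0},{"xyz": [0,0,-15],"turn": 0,"jaw": 0}]'

```text
clock: 6.18
position: [0.6814, 0.0425, 0.1658]
ee_rot: [-2.112, -2.322, 0.009]
force: [0.3, -1.0, 0.1]
width: 0.649
```

```bash
python3 go.py 0.6744 0.0419 0.2 5.5; python3 -c "
from h import *
snap('wrist','w4');snap('top','t4')
print(R.from_rotvec(observe()['ee_rot']).as_matrix().round(3))"
```

```text
t 6.18 [0.6814 0.0425 0.1658] w 0.649 F [ 0.3 -1.   0.1] q7 0.20
delta [ 0.   -0.73 -3.41] turn -0.07051377842401507 cur yaw 5.429486221575989
[[-0.095  0.995 -0.014]
 [ 0.995  0.095 -0.003]
 [-0.002 -0.014 -1.   ]]
```

View pics/w4.png

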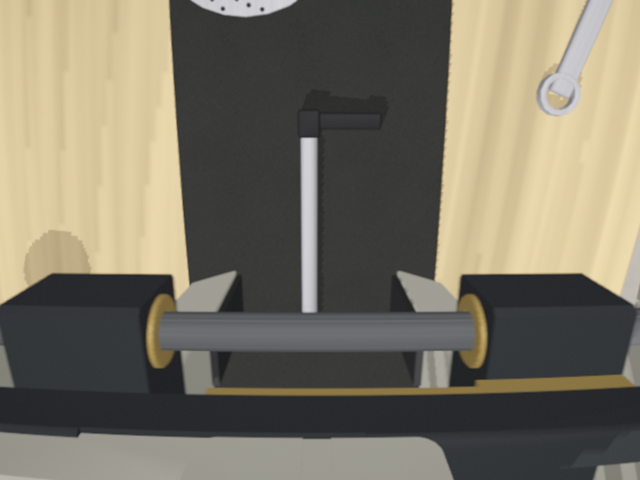

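Call:
arm_command --deltas '[{"xyz": [-3,-3.2,-1],"turn": 0,"jaw": 0},{"xyz": [-6,-6.4,-2],"turn": 0,"jaw": 0},{"xyz": [-9,-9.6,-3],"turn": 0,"jaw": 0},{"xyz": [-12,-12.8,-3.5],"turn": 0,"jaw": 0},{"xyz": [-14,-15,-3.5],"turn": 0,"jaw": 0}]'

```text
clock: 6.7
position: [0.5411, -0.1114, 0.1965]
ee_rot: [-2.106, -2.318, 0.019]
force: [0.1, -1.4, -0.4]
width: 0.999
```

```bash
python3 go.py 0.4516 -0.2152 0.2 5.5
```

```text
t 6.70 [ 0.5411 -0.1114  0.1965] w 0.999 F [ 0.1 -1.4 -0.4] q7 0.42
delta [-9.48 -9.91 -0.19] turn -0.023578408041998955 cur yaw 5.4764215919579895
```

Call:
arm_command --deltas '[{"xyz": [-3,-3,0],"turn": 0,"jaw": 0},{"xyz": [-6,-6,0],"turn": 0,"jaw": 0},{"xyz": [-9.5,-9.9,0],"turn": 0,"jaw": 0},{"xyz": [-9.5,-9.9,0],"turn": 0,"jaw": 0},{"xyz": [-9.5,-9.9,0],"turn": 0,"jaw": 0}]'

```text
clock: 7.12
position: [0.4477, -0.2186, 0.1973]
ee_rot: [-2.113, -2.31, 0.022]
force: [-0.5, -0.5, 0.3]
width: 1.0
```

```bash
python3 go.py 0.4516 -0.2152 0.2 5.5; python3 -c "
from h import *
snap('wrist','w5')
d=load('top0');print(atz(d,417.4,311.2,.072),atz(d,451.6,220,.072))
print(R.from_rotvec(observe()['ee_rot']).as_matrix().round(3))"
```

```text
t 7.12 [ 0.4477 -0.2186  0.1973] w 1.000 F [-0.5 -0.5  0.3] q7 0.63
delta [ 0.3   0.42 -0.28] turn -0.40958399423061564 cur yaw 5.090416005769375
[ 0.33467989 -0.22708897  0.072     ] [ 0.55202781 -0.30933703  0.072     ]
[[-0.092  0.996 -0.017]
 [ 0.996  0.092 -0.002]
 [-0.001 -0.017 -1.   ]]
```

View pics/w5.png

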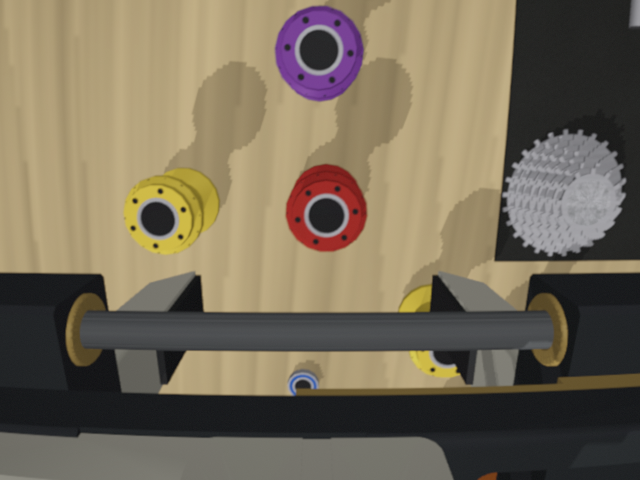

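The wrist view shows the red shell's bore at (325,215) with both yellows and the purple clear of the fingers. The cassette top is at about (596,198) and the bearing at (303,384).

```bash
python3 - <<'E'
from h import *
d=load('w5')
print(atz(d,325,215,.072),atz(d,303,384,.007),atz(d,596,198,.039))
P=cloud(d); m=(np.abs(P[...,2]-.039)<.006)&(P[...,0]>.6);print(P[m].mean(0),m.sum())
crop(d,'c7',490,110,640,270,5)
crop(d,'c8',270,150,380,265,6)
E
python3 go.py 0.4516 -0.2152 0.06 5.5
```

```text
[ 0.45016089 -0.21351271  0.072     ] [ 0.4463134  -0.39336881  0.007     ] [ 0.65904215 -0.18742052  0.039     ]
[ 0.64978777 -0.1909221   0.03849061] 3659
t 7.17 [ 0.4498 -0.2165  0.1973] w 0.999 F [ 0.8  0.  -1. ] q7 0.63
delta [ 0.12  0.43 13.72] turn -0.24438354852117072 cur yaw 5.2556164514788435
```

View pics/c7.png

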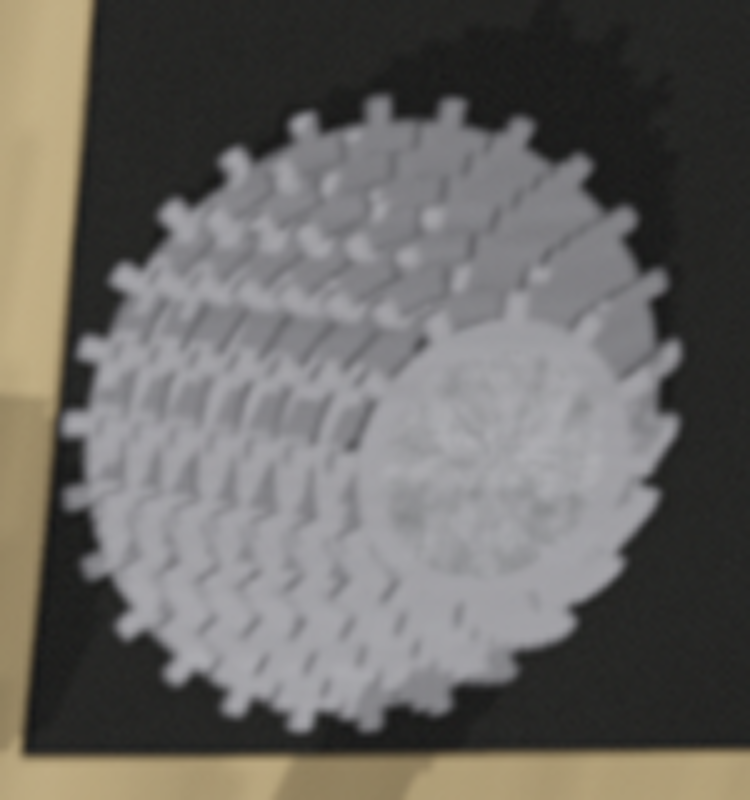

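View pics/c8.png

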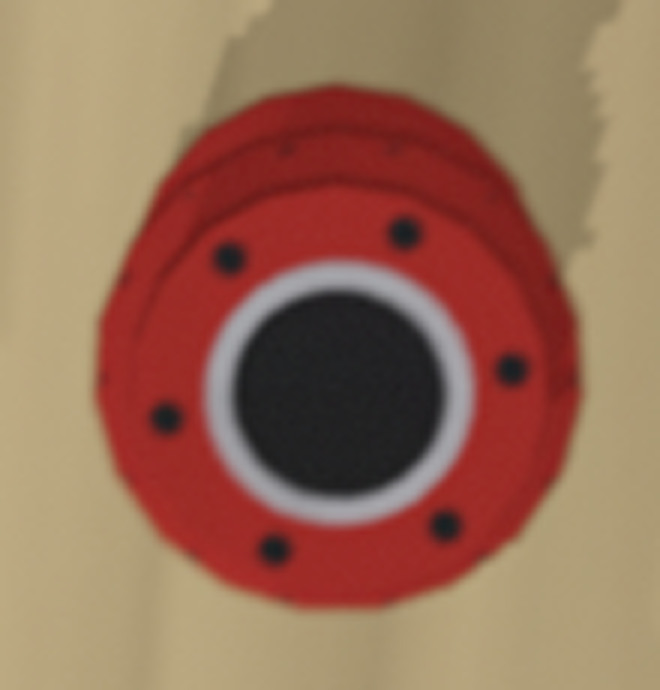

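Call:
arm_command --deltas '[{"xyz": [0.2,0.2,3],"turn": -0.2,"jaw": 0},{"xyz": [0.2,0.2,6],"turn": -0.2,"jaw": 0},{"xyz": [0.2,0.2,9],"turn": -0.2,"jaw": 0},{"xyz": [0.2,0.2,11],"turn": -0.2,"jaw": 0},{"xyz": [0.2,0.2,11],"turn": -0.2,"jaw": 0}]'

```text
clock: 7.58
position: [0.4478, -0.2117, 0.0829]
ee_rot: [-2.098, -2.314, 0.026]
force: [-0.6, 0.8, -0.9]
width: 0.998
```

```bash
python3 go.py 0.4512 -0.2145 0.042 5.5
```

```text
t 7.58 [ 0.4478 -0.2117  0.0829] w 0.998 F [-0.6  0.8 -0.9] q7 0.74
delta [-0.32  0.41  4.08] turn 0.10052260953622749 cur yaw 5.600522609536216
```

Call:
arm_command --deltas '[{"xyz": [-0.3,0.4,0.5],"turn": 0,"jaw": 0},{"xyz": [-0.3,0.4,2],"turn": 0,"jaw": 0},{"xyz": [-0.3,0.4,4],"turn": 0,"jaw": 0},{"xyz": [-0.3,0.4,4],"turn": 0,"jaw": 0},{"xyz": [-0.3,0.4,4],"turn": 0,"jaw": 0}]'

```text
clock: 8.0
position: [0.4516, -0.2139, 0.043]
ee_rot: [-2.097, -2.314, 0.026]
force: [0.3, 0.6, 0.4]
width: 0.996
```

Call:
arm_command --deltas '[{"xyz": [0,0,0],"turn": 0,"jaw": 255},{"xyz": [0,0,0],"turn": 0,"jaw": 255},{"xyz": [0,0,0],"turn": 0,"jaw": 255},{"xyz": [0,0,0],"turn": 0,"jaw": 255},{"xyz": [0,0,0],"turn": 0,"jaw": 255}]' --force 25

```text
clock: 8.42
position: [0.4519, -0.2139, 0.0435]
ee_rot: [-2.097, -2.314, 0.025]
force: [0.3, -0.2, 0.1]
width: 0.689
```

```bash
python3 go.py 0.4512 -0.2145 0.042 5.5
```

```text
t 8.42 [ 0.4519 -0.2139  0.0435] w 0.689 F [ 0.3 -0.2  0.1] q7 0.78
delta [-0.05 -0.07  0.15] turn 0.14589700259679717 cur yaw 5.6458970025968
```

Call:
arm_command --deltas '[{"xyz": [0,0,0.1],"turn": 0,"jaw": 255},{"xyz": [0,0,0.1],"turn": 0,"jaw": 255},{"xyz": [0,0,0.1],"turn": 0,"jaw": 255},{"xyz": [0,0,0.1],"turn": 0,"jaw": 255}]'

```text
clock: 8.75
position: [0.4518, -0.2141, 0.0428]
ee_rot: [-2.097, -2.314, 0.025]
force: [-2.2, 0.8, 6.1]
width: 0.615
```

Call:
arm_command --deltas '[{"xyz": [0,0,-2],"turn": 0,"jaw": 255},{"xyz": [0,0,-4],"turn": 0,"jaw": 255},{"xyz": [0,0,-7],"turn": 0,"jaw": 255},{"xyz": [0,0,-10],"turn": 0,"jaw": 255},{"xyz": [0,0,-12],"turn": 0,"jaw": 255}]'

```text
clock: 9.17
position: [0.4549, -0.2146, 0.165]
ee_rot: [-2.099, -2.315, 0.024]
force: [0.6, -1.1, -1.2]
width: 0.616
```

```bash
python3 go.py 0.6337 0.0267 0.17 5.5; python3 -c "
from h import *
snap('wrist','w6')"
```

```text
t 9.17 [ 0.4549 -0.2146  0.165 ] w 0.616 F [ 0.6 -1.1 -1.2] q7 0.66
delta [22.27 20.13 -0.91] turn 0.09948188863481278 cur yaw 5.599481888634823
```

View pics/w6.png

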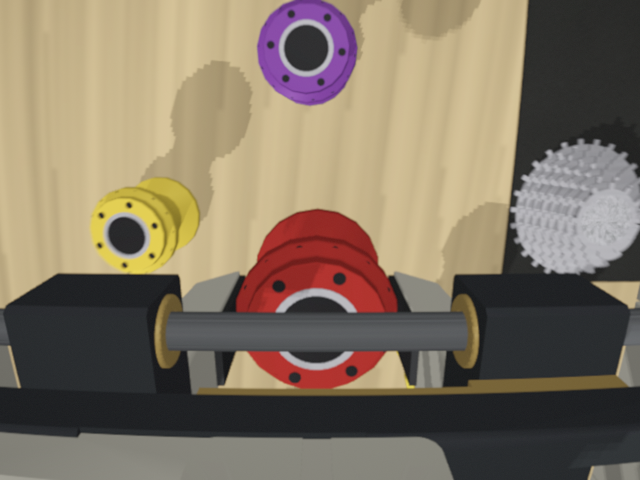

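Call:
arm_command --deltas '[{"xyz": [2.5,2.3,-0.5],"turn": 0,"jaw": 255},{"xyz": [5.5,5,-0.5],"turn": 0,"jaw": 255},{"xyz": [8.5,7.7,-0.5],"turn": 0,"jaw": 255},{"xyz": [11.5,10.4,-0.5],"turn": 0,"jaw": 255},{"xyz": [14.5,13,-0.5],"turn": 0,"jaw": 255}]'

```text
clock: 9.63
position: [0.5725, -0.0565, 0.1699]
ee_rot: [-2.102, -2.317, 0.021]
force: [1.8, -0.8, -2.5]
width: 0.613
```

```bash
python3 go.py 0.6337 0.0267 0.17 5.5
```

```text
t 9.63 [ 0.5725 -0.0565  0.1699] w 0.613 F [ 1.8 -0.8 -2.5] q7 0.35
delta [ 7.69  6.89 -0.13] turn 0.07549782514124104 cur yaw 5.575497825141237
```

Call:
arm_command --deltas '[{"xyz": [2.5,2.3,0],"turn": 0,"jaw": 255},{"xyz": [5,4.6,0],"turn": 0,"jaw": 255},{"xyz": [7.7,6.9,0],"turn": 0,"jaw": 255},{"xyz": [7.7,6.9,0],"turn": 0,"jaw": 255},{"xyz": [7.7,6.9,0],"turn": 0,"jaw": 255}]'

```text
clock: 10.05
position: [0.6338, 0.0298, 0.167]
ee_rot: [-2.095, -2.32, 0.022]
force: [-0.4, -1.3, -2.9]
width: 0.613
```

```bash
python3 go.py 0.6337 0.0267 0.17 5.5; python3 - <<'E'
from h import *
snap('wrist','w7')
d=load('w5');print('cass w5',atz(d,588,201,.039))
from scipy.optimize import least_squares
# top cam: cassette silhouette fitted by projecting 55mm circle at z .005 and 25mm at .039? use outer pixels (teeth) left side & bottom (unoccluded)
t=load('top0'); K=np.array(t['camera_matrix']);T=np.array(t['cam_to_world'])
hsv=cv2.cvtColor(t['frame'],cv2.COLOR_RGB2HSV)
print(hsv[183,398],hsv[150,300],hsv[196,200])
E
```

```text
t 10.05 [0.6338 0.0298 0.167 ] w 0.613 F [-0.4 -1.3 -2.9] q7 0.22
delta [-0.31 -0.05 -0.29] turn 0.3416481829736995 cur yaw 5.841648182973709
cass w5 [ 0.6530168  -0.19041085  0.039     ]
[ 15   4 115] [83 88 26] [144  10 131]
```

View pics/w7.png

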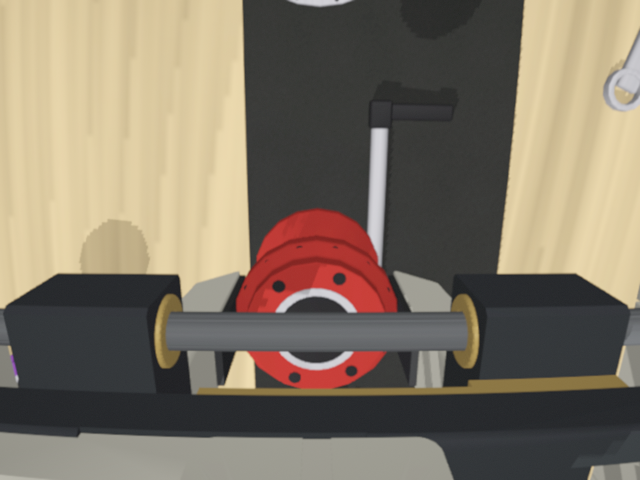

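Call:
arm_command --deltas '[{"xyz": [-0.3,0,3],"turn": 0.3,"jaw": 255},{"xyz": [-0.3,0,6],"turn": 0.3,"jaw": 255},{"xyz": [-0.3,0,8],"turn": 0.3,"jaw": 255},{"xyz": [-0.3,0,9],"turn": 0.3,"jaw": 255},{"xyz": [-0.3,0,9],"turn": 0.3,"jaw": 255}]'

```text
clock: 10.52
position: [0.6294, 0.0229, 0.0752]
ee_rot: [-2.105, -2.308, 0.029]
force: [-0.6, 0.8, -2.6]
width: 0.616
```

```bash
python3 go.py 0.6334 0.0272 0.0465 5.4
```

```text
t 10.52 [0.6294 0.0229 0.0752] w 0.616 F [-0.6  0.8 -2.6] q7 0.27
delta [0.39 0.51 2.86] turn -0.13877249527493518 cur yaw 5.261227504725069
```

Call:
arm_command --deltas '[{"xyz": [0.4,0.5,0.8],"turn": 0,"jaw": 255},{"xyz": [0.4,0.5,1.6],"turn": 0,"jaw": 255},{"xyz": [0.4,0.5,2.3],"turn": 0,"jaw": 255},{"xyz": [0.4,0.5,2.3],"turn": 0,"jaw": 255},{"xyz": [0.4,0.5,2.3],"turn": 0,"jaw": 255}]'

```text
clock: 10.93
position: [0.6333, 0.0273, 0.052]
ee_rot: [-2.105, -2.308, 0.03]
force: [0.2, 0.6, -2.0]
width: 0.615
```

```bash
python3 go.py 0.6334 0.0272 0.0465 5.4
```

```text
t 10.93 [0.6333 0.0273 0.052 ] w 0.615 F [ 0.2  0.6 -2. ] q7 0.27
delta [-0.01  0.03  0.55] turn -0.13650906547650266 cur yaw 5.263490934523502
```

Call:
arm_command --deltas '[{"xyz": [0,0,0.3],"turn": 0,"jaw": 255},{"xyz": [0,0,0.6],"turn": 0,"jaw": 255},{"xyz": [0,0,0.6],"turn": 0,"jaw": 255},{"xyz": [0,0,0.6],"turn": 0,"jaw": 255}]'

```text
clock: 11.27
position: [0.6332, 0.0272, 0.0461]
ee_rot: [-2.105, -2.308, 0.029]
force: [0.9, 0.1, -2.7]
width: 0.617
```

Call:
arm_command --deltas '[{"xyz": [0,0,0],"turn": 0,"jaw": 40},{"xyz": [0,0,0],"turn": 0,"jaw": 40},{"xyz": [0,0,0],"turn": 0,"jaw": 40},{"xyz": [0,0,0],"turn": 0,"jaw": 40},{"xyz": [0,0,0],"turn": 0,"jaw": 40}]'

```text
clock: 11.68
position: [0.6333, 0.0272, 0.0463]
ee_rot: [-2.105, -2.308, 0.029]
force: [-1.0, -0.8, 0.2]
width: 0.837
```

```bash
python3 go.py 0.6334 0.0272 0.0465 5.4
```

```text
t 11.68 [0.6333 0.0272 0.0463] w 0.837 F [-1.  -0.8  0.2] q7 0.28
delta [-0.    0.01 -0.02] turn -0.13655642900832277 cur yaw 5.263443570991684
```

Call:
arm_command --deltas '[{"xyz": [0,0,-2],"turn": 0,"jaw": 0},{"xyz": [0,0,-5],"turn": 0,"jaw": 0},{"xyz": [0,0,-9],"turn": 0,"jaw": 0},{"xyz": [0,0,-13],"turn": 0,"jaw": 0},{"xyz": [0,0,-15],"turn": 0,"jaw": 0}]'

```text
clock: 12.1
position: [0.6389, 0.0271, 0.2013]
ee_rot: [-2.109, -2.311, 0.023]
force: [0.4, -1.0, 0.4]
width: 1.001
```

```bash
python3 -c "
from h import *
snap('wrist','w8')";python3 go.py 0.446 -0.394 0.19 5.4 
```

```text
t 12.15 [0.6404 0.0271 0.2039] w 1.001 F [ 1.8 -0.2  2.4] q7 0.21
delta [-40.15 -23.18   1.74] turn -0.16063210904832204 cur yaw 5.239367890951684
```

View pics/w8.png

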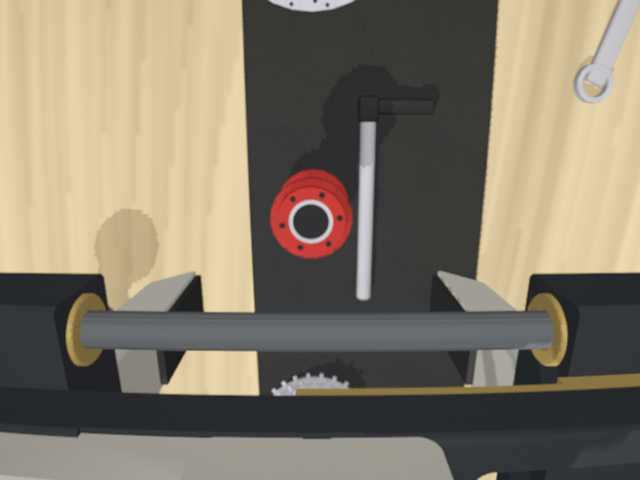

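```bash
python3 - <<'E'
from h import *
d=load('top0');print('cap',atz(d,517,197,.165),'base-ish',atz(d,494,206,.0))
E
```

```text
cap [ 0.59363207 -0.42931189  0.165     ] base-ish [ 0.59845328 -0.4354313   0.        ]
```

Call:
arm_command --deltas '[{"xyz": [-3.5,-2,0],"turn": 0,"jaw": 0},{"xyz": [-7,-4,0],"turn": 0,"jaw": 0},{"xyz": [-10.5,-6.1,0],"turn": 0,"jaw": 0},{"xyz": [-14,-8.1,0],"turn": 0,"jaw": 0},{"xyz": [-17.5,-12,0],"turn": 0,"jaw": 0}]'

```text
clock: 12.57
position: [0.5443, -0.1528, 0.2055]
ee_rot: [-2.112, -2.314, 0.018]
force: [0.5, -1.2, 0.1]
width: 0.996
```

```bash
python3 go.py 0.446 -0.394 0.19 5.4 
```

```text
t 12.57 [ 0.5443 -0.1528  0.2055] w 0.996 F [ 0.5 -1.2  0.1] q7 0.50
delta [-23.13 -11.95   1.75] turn -0.18604185780063176 cur yaw 5.213958142199374
```

Call:
arm_command --deltas '[{"xyz": [-3.5,-1.8,0],"turn": 0,"jaw": 90},{"xyz": [-7,-3.7,0.2],"turn": 0,"jaw": 90},{"xyz": [-10.5,-5.5,0.4],"turn": 0,"jaw": 90},{"xyz": [-14,-7.5,0.6],"turn": 0,"jaw": 90},{"xyz": [-17.5,-9,0.8],"turn": 0,"jaw": 90}]'

```text
clock: 12.98
position: [0.4686, -0.3369, 0.199]
ee_rot: [-2.113, -2.313, 0.018]
force: [-0.2, 0.0, -0.6]
width: 0.69
```

Call:
arm_command --deltas '[{"xyz": [-2.5,-1.3,0],"turn": 0,"jaw": 90},{"xyz": [-3.8,-2,0],"turn": 0,"jaw": 90},{"xyz": [-3.8,-2,0],"turn": 0,"jaw": 90},{"xyz": [-3.8,-2,0],"turn": 0,"jaw": 90}]'

```text
clock: 13.32
position: [0.4514, -0.3772, 0.1991]
ee_rot: [-2.115, -2.31, 0.018]
force: [0.4, 0.1, -0.8]
width: 0.646
```

```bash
python3 -c "
from h import *
snap('wrist','w9')";python3 go.py 0.446 -0.394 0.19 5.4 
```

```text
t 13.37 [ 0.4523 -0.3759  0.199 ] w 0.646 F [0.3 0.8 1. ] q7 0.95
delta [-1.74 -0.78  0.91] turn -0.22060223202561247 cur yaw 5.1793977679743906
```

View pics/w9.png

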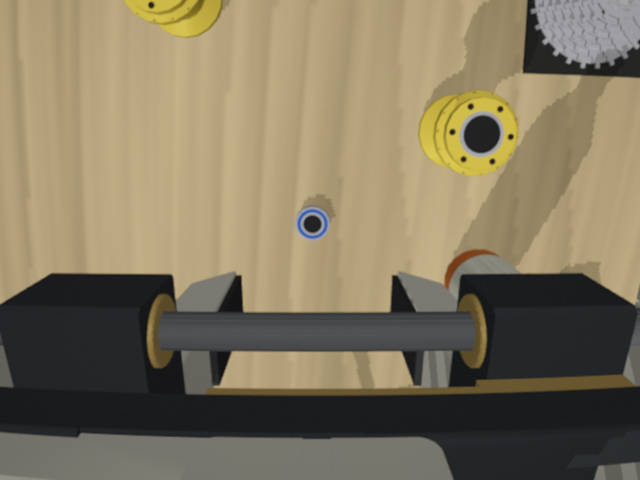

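The wrist view shows the bearing at (312.5,223), the yellow shell at (480,134) and the bottle's foot near (470,258).

```bash
python3 - <<'E'
from h import *
d=load('w9');b=atz(d,312.5,223,.007);print(b,'bottle foot edges',atz(d,446,280,.005),atz(d,478,251,.005))
crop(d,'c9',280,190,345,255,8)
import go
print(go.delta(b[0],b[1],.003,5.4))
E
```

```text
[ 0.44616787 -0.39471149  0.007     ] bottle foot edges [ 0.56864037 -0.43616911  0.005     ] [ 0.59228457 -0.4069559   0.005     ]
(array([-1.8152199 , -0.4963669 , 19.60750565]), np.float64(-0.22060223202561247), np.float64(5.1793977679743906))
```

View pics/c9.png

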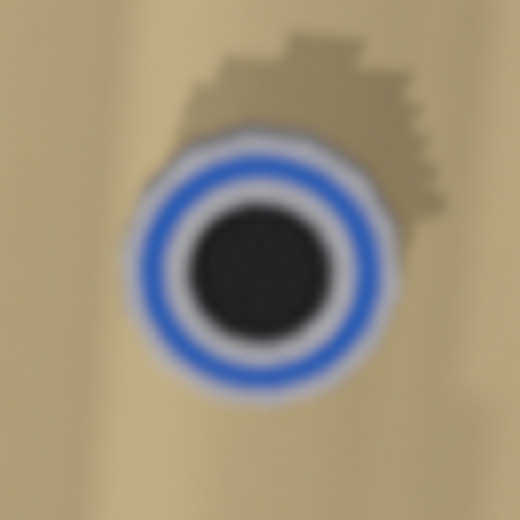

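Call:
arm_command --deltas '[{"xyz": [-1.8,-0.5,3.5],"turn": 0,"jaw": 110},{"xyz": [-1.8,-0.5,7],"turn": 0,"jaw": 110},{"xyz": [-1.8,-0.5,11],"turn": 0,"jaw": 110},{"xyz": [-1.8,-0.5,14],"turn": 0,"jaw": 110},{"xyz": [-1.8,-0.5,15],"turn": 0,"jaw": 110}]'

```text
clock: 13.78
position: [0.4459, -0.3905, 0.0446]
ee_rot: [-2.104, -2.31, 0.016]
force: [-0.9, 0.5, -0.6]
width: 0.568
```

```bash
python3 go.py 0.4462 -0.395 0.002 5.4 
```

```text
t 13.78 [ 0.4459 -0.3905  0.0446] w 0.568 F [-0.9  0.5 -0.6] q7 1.08
delta [-0.47  0.07  4.26] turn -0.06292562482875041 cur yaw 5.337074375171258
```

Call:
arm_command --deltas '[{"xyz": [-0.5,0.1,1.2],"turn": 0,"jaw": 110},{"xyz": [-0.5,0.1,2.4],"turn": 0,"jaw": 110},{"xyz": [-0.5,0.1,3.5],"turn": 0,"jaw": 110},{"xyz": [-0.5,0.1,4.1],"turn": 0,"jaw": 110},{"xyz": [-0.5,0.1,4.1],"turn": 0,"jaw": 110}]'

```text
clock: 14.2
position: [0.4465, -0.3946, 0.003]
ee_rot: [-2.103, -2.31, 0.016]
force: [-0.2, -0.1, 0.5]
width: 0.567
```

```bash
python3 go.py 0.4462 -0.395 0.002 5.4 
```

```text
t 14.20 [ 0.4465 -0.3946  0.003 ] w 0.567 F [-0.2 -0.1  0.5] q7 1.11
delta [-0.04 -0.03  0.1 ] turn -0.029471394714391863 cur yaw 5.370528605285621
```

Call:
arm_command --deltas '[{"xyz": [0,0,0],"turn": 0,"jaw": 255},{"xyz": [0,0,0],"turn": 0,"jaw": 255},{"xyz": [0,0,0],"turn": 0,"jaw": 255},{"xyz": [0,0,0],"turn": 0,"jaw": 255},{"xyz": [0,0,0],"turn": 0,"jaw": 255}]' --force 15

```text
clock: 14.62
position: [0.4469, -0.3949, 0.0036]
ee_rot: [-2.104, -2.311, 0.016]
force: [-1.1, 0.9, 3.8]
width: 0.309
```

Call:
arm_command --deltas '[{"xyz": [0,0,0],"turn": 0,"jaw": 255},{"xyz": [0,0,0],"turn": 0,"jaw": 255},{"xyz": [0,0,0],"turn": 0,"jaw": 255}]'

```text
clock: 14.87
position: [0.4469, -0.3949, 0.0037]
ee_rot: [-2.104, -2.311, 0.016]
force: [-0.1, 0.1, 0.8]
width: 0.313
```

Call:
arm_command --deltas '[{"xyz": [0,0,-3],"turn": 0,"jaw": 255},{"xyz": [0,0,-6],"turn": 0,"jaw": 255},{"xyz": [0,0,-9],"turn": 0,"jaw": 255},{"xyz": [0,0,-13],"turn": 0,"jaw": 255},{"xyz": [0,0,-16],"turn": 0,"jaw": 255}]'

```text
clock: 15.28
position: [0.4499, -0.3958, 0.1662]
ee_rot: [-2.105, -2.311, 0.016]
force: [1.2, -0.6, 0.5]
width: 0.313
```

```bash
python3 -c "
from h import *
snap('wrist','w10')";python3 go.py 0.623 0.1367 0.17 5.4 
```

```text
t 15.33 [ 0.452  -0.3981  0.1716] w 0.313 F [ 1.9 -2.2  3.3] q7 1.01
delta [51.66 21.99 -0.12] turn -0.07835553957127672 cur yaw 5.321644460428737
```

View pics/w10.png

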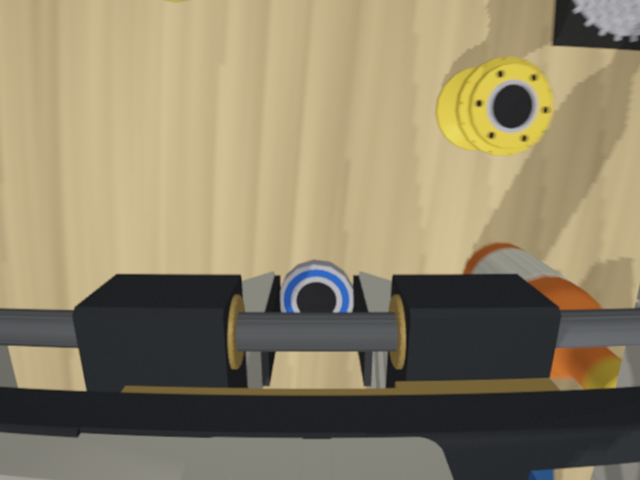

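Call:
arm_command --deltas '[{"xyz": [3.5,1,-0.5],"turn": 0,"jaw": 255},{"xyz": [7,2.5,-0.5],"turn": 0,"jaw": 255},{"xyz": [10.7,4,-0.5],"turn": 0,"jaw": 255},{"xyz": [14.4,5.5,-0.5],"turn": 0,"jaw": 255},{"xyz": [18.2,7,-0.5],"turn": 0,"jaw": 255}]'

```text
clock: 15.75
position: [0.5049, -0.2088, 0.1758]
ee_rot: [-2.112, -2.316, 0.014]
force: [1.1, -0.3, -0.6]
width: 0.313
```

Call:
arm_command --deltas '[{"xyz": [3.7,1.6,0],"turn": 0,"jaw": 255},{"xyz": [7.4,3.2,0],"turn": 0,"jaw": 255},{"xyz": [11.1,4.8,0],"turn": 0,"jaw": 255},{"xyz": [14.8,6.4,0],"turn": 0,"jaw": 255},{"xyz": [18.5,8,0],"turn": 0,"jaw": 255}]'

```text
clock: 16.17
position: [0.5676, -0.0152, 0.1748]
ee_rot: [-2.112, -2.316, 0.014]
force: [0.9, -0.3, -1.3]
width: 0.314
```

```bash
python3 go.py 0.623 0.1367 0.17 5.4 
```

```text
t 16.17 [ 0.5676 -0.0152  0.1748] w 0.314 F [ 0.9 -0.3 -1.3] q7 0.27
delta [14.61  6.91  0.39] turn -0.12476881613343949 cur yaw 5.275231183866563
```

Call:
arm_command --deltas '[{"xyz": [3.7,1.7,0],"turn": 0,"jaw": 255},{"xyz": [7.4,3.5,0],"turn": 0,"jaw": 255},{"xyz": [11,5.2,0],"turn": 0,"jaw": 255},{"xyz": [14.6,6.9,0],"turn": 0,"jaw": 255},{"xyz": [14.6,6.9,0],"turn": 0,"jaw": 255}]'

```text
clock: 16.58
position: [0.6237, 0.1477, 0.1727]
ee_rot: [-2.097, -2.325, 0.009]
force: [-1.0, 1.9, -1.1]
width: 0.31
```

```bash
python3 -c "
from h import *
snap('wrist','w11')";python3 go.py 0.623 0.1367 0.007 5.4 
```

```text
t 16.63 [0.623  0.1427 0.1728] w 0.313 F [-0.3 -1.3 -0.2] q7 0.05
delta [-0.62  0.15 16.58] turn 0.3326340000147354 cur yaw 5.7326340000147225
```

View pics/w11.png

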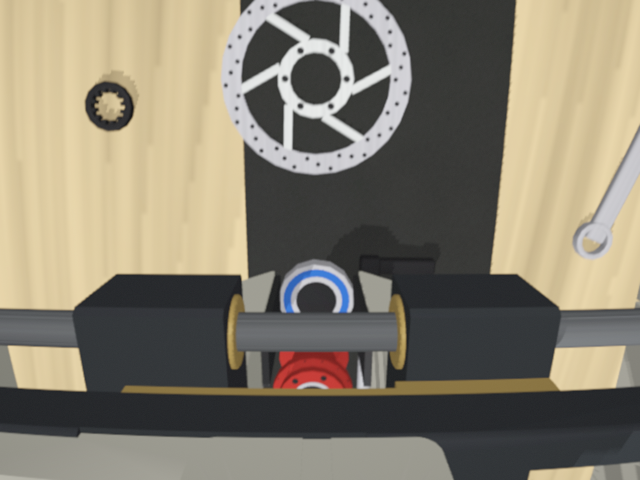

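The wrist view shows the disc's hub hole at (316,75), the lockring at (110,106) and the bearing held square.

```bash
python3 - <<'E'
from h import *
d=load('w11');print('disc',atz(d,316,75,.005),'lock',atz(d,110,106,.007))
crop(d,'c10',215,0,420,180,3)
# ring fit
g=cv2.GaussianBlur(cv2.cvtColor(d['frame'],cv2.COLOR_RGB2GRAY).astype(float),(0,0),1.2)
pts=[]
for a in np.radians(np.arange(-20,200,5)):
    prof=[g[int(round(75+r*np.sin(a))),int(round(316+r*np.cos(a)))] for r in np.arange(80,112,.5)]
    k=np.argmin(np.diff(prof)); r=80+.5*k+.25
    pts.append(atz(d,316+r*np.cos(a),75+r*np.sin(a),.005)[:2])
pts=np.array(pts)
from scipy.optimize import least_squares
f=least_squares(lambda c:np.hypot(*(pts-c[:2]).T)-c[2],[.612,.245,.07],loss='soft_l1',f_scale=.0005);print(f.x)
E
python3 go.py 0.623 0.1367 0.007 5.4
```

```text
disc [0.61049903 0.24800081 0.005     ] lock [0.45768594 0.21193602 0.007     ]
[0.61236535 0.24355895 0.06780908]
t 16.63 [0.623  0.1427 0.1728] w 0.313 F [-0.3 -1.3 -0.2] q7 0.05
delta [-0.62  0.15 16.58] turn 0.3326340000147354 cur yaw 5.7326340000147225
```

Call:
arm_command --deltas '[{"xyz": [-0.6,0.1,3],"turn": 0,"jaw": 255},{"xyz": [-0.6,0.1,6],"turn": 0,"jaw": 255},{"xyz": [-0.6,0.1,9],"turn": 0,"jaw": 255},{"xyz": [-0.6,0.1,11],"turn": 0,"jaw": 255},{"xyz": [-0.6,0.1,12],"turn": 0,"jaw": 255}]'

```text
clock: 17.05
position: [0.621, 0.1353, 0.0497]
ee_rot: [-2.101, -2.32, 0.019]
force: [0.3, 0.7, -0.3]
width: 0.312
```

```bash
python3 go.py 0.623 0.1367 0.007 5.4
```

```text
t 17.05 [0.621  0.1353 0.0497] w 0.312 F [ 0.3  0.7 -0.3] q7 0.12
delta [0.12 0.29 4.27] turn 0.26974843839181517 cur yaw 5.669748438391821
```

Call:
arm_command --deltas '[{"xyz": [0.1,0.3,1.2],"turn": 0.2,"jaw": 255},{"xyz": [0.1,0.3,2.4],"turn": 0.2,"jaw": 255},{"xyz": [0.1,0.3,3.6],"turn": 0.2,"jaw": 255},{"xyz": [0.1,0.3,4.1],"turn": 0.2,"jaw": 255},{"xyz": [0.1,0.3,4.1],"turn": 0.2,"jaw": 255}]'

```text
clock: 17.47
position: [0.6226, 0.1364, 0.0076]
ee_rot: [-2.105, -2.316, 0.021]
force: [-1.1, -0.1, -0.2]
width: 0.314
```

```bash
python3 go.py 0.623 0.1367 0.007 5.4
```

```text
t 17.47 [0.6226 0.1364 0.0076] w 0.314 F [-1.1 -0.1 -0.2] q7 0.14
delta [0.03 0.05 0.06] turn 0.06687166170516434 cur yaw 5.466871661705161
```

Call:
arm_command --deltas '[{"xyz": [0,0.05,0.1],"turn": 0,"jaw": 255},{"xyz": [0,0.05,0.1],"turn": 0,"jaw": 255},{"xyz": [0,0.05,0.1],"turn": 0,"jaw": 255}]'

```text
clock: 17.72
position: [0.6235, 0.1366, 0.0073]
ee_rot: [-2.105, -2.316, 0.02]
force: [-0.0, 0.0, -0.7]
width: 0.313
```

Call:
arm_command --deltas '[{"xyz": [0,0,0],"turn": 0,"jaw": 110},{"xyz": [0,0,0],"turn": 0,"jaw": 110},{"xyz": [0,0,0],"turn": 0,"jaw": 110},{"xyz": [0,0,0],"turn": 0,"jaw": 110},{"xyz": [0,0,0],"turn": 0,"jaw": 110}]'

```text
clock: 18.13
position: [0.6236, 0.1366, 0.0074]
ee_rot: [-2.105, -2.316, 0.02]
force: [0.5, 0.3, 0.6]
width: 0.564
```

Call:
arm_command --deltas '[{"xyz": [0,0,-3],"turn": 0,"jaw": 110},{"xyz": [0,0,-7],"turn": 0,"jaw": 100},{"xyz": [0,0,-11],"turn": 0,"jaw": 90},{"xyz": [0,0,-15],"turn": 0,"jaw": 90},{"xyz": [0,0,-18],"turn": 0,"jaw": 90}]'

```text
clock: 18.55
position: [0.6274, 0.1366, 0.191]
ee_rot: [-2.107, -2.317, 0.016]
force: [1.4, 0.7, -0.9]
width: 0.65
```

```bash
python3 -c "
from h import *
snap('wrist','w12')";python3 go.py 0.457 0.212 0.19 5.4 
```

```text
t 18.60 [0.6302 0.1369 0.1965] w 0.643 F [2.9 0.1 3.8] q7 0.05
delta [  9.12 -16.52   0.78] turn 0.045470685842616376 cur yaw 5.445470685842603
```

View pics/w12.png

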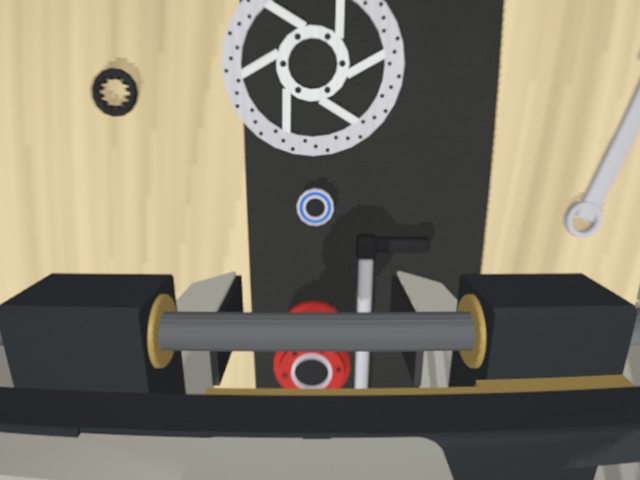

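Call:
arm_command --deltas '[{"xyz": [2,-4,0],"turn": 0,"jaw": 90},{"xyz": [4,-8,0],"turn": 0,"jaw": 90},{"xyz": [6.5,-12,0],"turn": 0,"jaw": 90},{"xyz": [9.1,-16,0],"turn": 0,"jaw": 90},{"xyz": [9.1,-16.5,0],"turn": 0,"jaw": 90}]'

```text
clock: 19.02
position: [0.4526, 0.2144, 0.1972]
ee_rot: [-2.103, -2.322, 0.008]
force: [-0.3, 0.5, 0.2]
width: 0.647
```

```bash
python3 -c "
from h import *
d=snap('wrist','w13')
crop(d,'w13c',220,120,420,270,4)";python3 go.py 0.457 0.212 0.19 5.4 
```

```text
t 19.07 [0.4507 0.215  0.1971] w 0.645 F [-4.2 -0.2 -1. ] q7 -0.26
delta [-0.37  0.61  0.71] turn 0.37389151517427877 cur yaw 5.773891515174283
```

View pics/w13c.png

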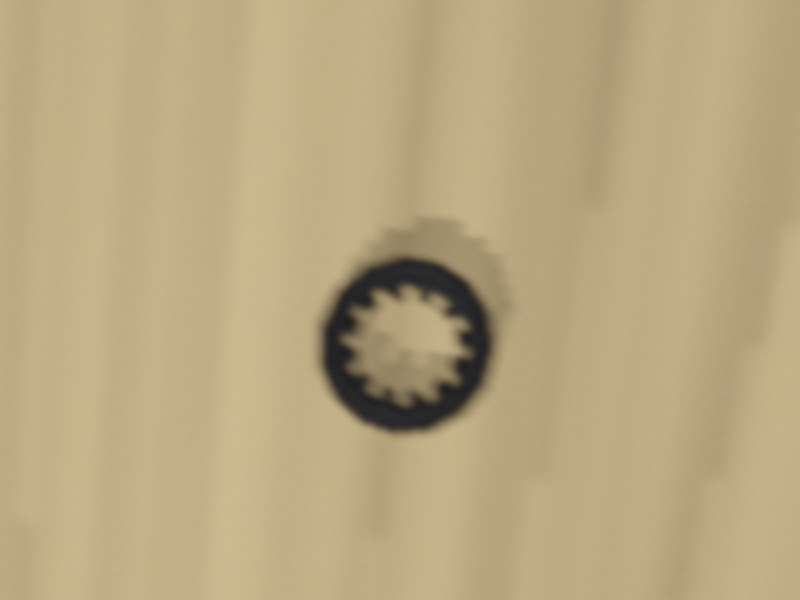

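The lockring's centre is at crop (407,346), which is pixel (321.8,206.5).

```bash
python3 -c "
from h import *
d=load('w13');b=atz(d,321.8,206.5,.007);print(b)
import go;print(go.delta(b[0],b[1],.004,5.4))"
```

```text
[0.45479405 0.21313612 0.007     ]
(array([-0.30375349,  0.61334881, 19.30689758]), np.float64(0.37389151517427877), np.float64(5.773891515174283))
```

Call:
arm_command --deltas '[{"xyz": [-0.4,0.6,3.5],"turn": 0,"jaw": 100},{"xyz": [-0.4,0.6,7],"turn": 0,"jaw": 100},{"xyz": [-0.4,0.6,11],"turn": 0,"jaw": 100},{"xyz": [-0.4,0.6,14],"turn": 0,"jaw": 100},{"xyz": [-0.4,0.6,15],"turn": 0,"jaw": 100}]'

```text
clock: 19.48
position: [0.4528, 0.2107, 0.0433]
ee_rot: [-2.099, -2.322, 0.018]
force: [-1.3, -0.3, -0.1]
width: 0.605
```

```bash
python3 -c "
from h import *
d=load('w13');b=atz(d,321.8,206.5,.007);print(b)
import go;print(go.rep() and go.delta(b[0],b[1],.004,5.4))"
```

```text
[0.45479405 0.21313612 0.007     ]
t 19.48 [0.4528 0.2107 0.0433] w 0.605 F [-1.3 -0.3 -0.1] q7 -0.10
(array([0.21524114, 0.28392928, 3.92995314]), np.float64(0.3717212859264123), np.float64(5.771721285926412))
```

Call:
arm_command --deltas '[{"xyz": [0.2,0.3,1.2],"turn": 0.3,"jaw": 110},{"xyz": [0.2,0.3,2.4],"turn": 0.3,"jaw": 110},{"xyz": [0.2,0.3,3.4],"turn": 0.3,"jaw": 110},{"xyz": [0.2,0.3,4],"turn": 0.3,"jaw": 110},{"xyz": [0.2,0.3,4],"turn": 0.3,"jaw": 110}]'

```text
clock: 19.9
position: [0.4548, 0.2128, 0.0029]
ee_rot: [-2.105, -2.316, 0.019]
force: [-0.4, 0.5, 0.2]
width: 0.569
```

Call:
arm_command --deltas '[{"xyz": [0,0,0],"turn": 0,"jaw": 255},{"xyz": [0,0,0],"turn": 0,"jaw": 255},{"xyz": [0,0,0],"turn": 0,"jaw": 255},{"xyz": [0,0,0],"turn": 0,"jaw": 255},{"xyz": [0,0,0],"turn": 0,"jaw": 255}]' --force 12

```text
clock: 20.32
position: [0.4553, 0.2131, 0.0035]
ee_rot: [-2.105, -2.316, 0.017]
force: [0.5, -0.5, 4.0]
width: 0.405
```

```bash
python3 go.py 0.4548 0.2127 0.003 5.4 
```

```text
t 20.32 [0.4553 0.2131 0.0035] w 0.405 F [ 0.5 -0.5  4. ] q7 -0.06
delta [-0.03 -0.06  0.05] turn 0.06580399940889947 cur yaw 5.465803999408913
```

Call:
arm_command --deltas '[{"xyz": [0,0,0],"turn": 0,"jaw": 255},{"xyz": [0,0,-3],"turn": 0,"jaw": 255},{"xyz": [0,0,-7],"turn": 0,"jaw": 255},{"xyz": [0,0,-11],"turn": 0,"jaw": 255},{"xyz": [0,0,-15],"turn": 0,"jaw": 255}]'

```text
clock: 20.73
position: [0.4571, 0.2125, 0.155]
ee_rot: [-2.106, -2.316, 0.019]
force: [1.3, 0.9, -0.4]
width: 0.404
```

```bash
python3 -c "
from h import *
d=snap('wrist','w14')";python3 go.py 0.6542 -0.1918 0.17 5.4 
```

```text
t 20.78 [0.4611 0.2139 0.162 ] w 0.403 F [3.3 2.  4.7] q7 -0.21
delta [-42.2   15.41  -1.15] turn -0.013906208369235173 cur yaw 5.386093791630757
```

View pics/w14.png

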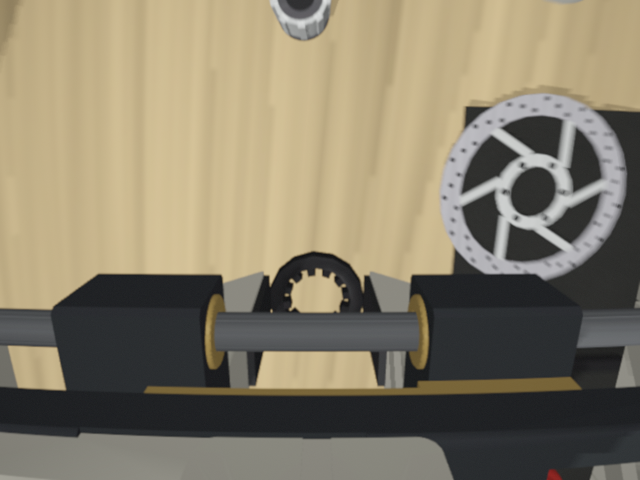

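Call:
arm_command --deltas '[{"xyz": [-3.5,1.3,-0.5],"turn": 0,"jaw": 255},{"xyz": [-7.2,2.6,-0.5],"turn": 0,"jaw": 255},{"xyz": [-11,4,-0.5],"turn": 0,"jaw": 255},{"xyz": [-14.8,5.4,-0.5],"turn": 0,"jaw": 255},{"xyz": [-18.6,6.8,-0.5],"turn": 0,"jaw": 255}]'

```text
clock: 21.2
position: [0.5466, 0.0336, 0.1656]
ee_rot: [-2.107, -2.317, 0.003]
force: [0.6, 0.3, -0.6]
width: 0.405
```

Call:
arm_command --deltas '[{"xyz": [-3.7,1.4,0],"turn": 0,"jaw": 255},{"xyz": [-7.4,2.8,0],"turn": 0,"jaw": 255},{"xyz": [-11,4.1,0],"turn": 0,"jaw": 255},{"xyz": [-14,5.2,0],"turn": 0,"jaw": 255},{"xyz": [-16,6,0],"turn": 0,"jaw": 255}]'

```text
clock: 21.62
position: [0.6218, -0.1243, 0.1641]
ee_rot: [-2.112, -2.315, 0.005]
force: [0.2, -0.8, -0.1]
width: 0.402
```

```bash
python3 -c "
from h import *
d=snap('wrist','w15')";python3 go.py 0.6542 -0.1918 0.17 5.4 
```

```text
t 21.67 [ 0.6227 -0.128   0.1643] w 0.403 F [ 2.3 -3.1  1.7] q7 0.50
delta [-6.64  2.57 -0.6 ] turn -0.3232444151612981 cur yaw 5.076755584838712
```

View pics/w15.png

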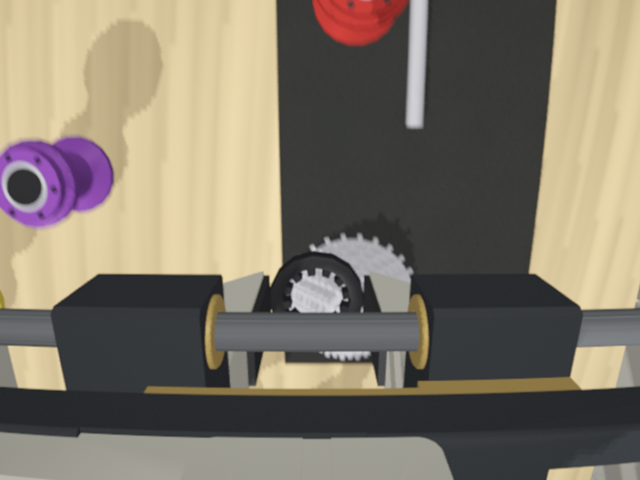

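Call:
arm_command --deltas '[{"xyz": [-3.5,0.5,-1],"turn": -0.3,"jaw": 255},{"xyz": [-7,1,-2],"turn": -0.3,"jaw": 255},{"xyz": [-10.5,1.5,-3],"turn": -0.3,"jaw": 255},{"xyz": [-13,1.9,-3],"turn": -0.3,"jaw": 255},{"xyz": [-13,1.9,-3],"turn": -0.3,"jaw": 255}]'

```text
clock: 22.08
position: [0.6524, -0.2633, 0.1946]
ee_rot: [-2.121, -2.314, 0.012]
force: [-1.9, 0.0, -0.6]
width: 0.405
```

```bash
python3 -c "
from h import *
d=snap('wrist','w16')
crop(d,'w16c',220,90,420,240,4)";python3 go.py 0.6542 -0.1918 0.17 5.4 
```

```text
t 22.13 [ 0.6525 -0.2597  0.1939] w 0.401 F [-0.1  1.  -0.7] q7 0.66
delta [6.75 0.79 2.38] turn -0.3042571267506844 cur yaw 5.095742873249324
```

View pics/w16.png

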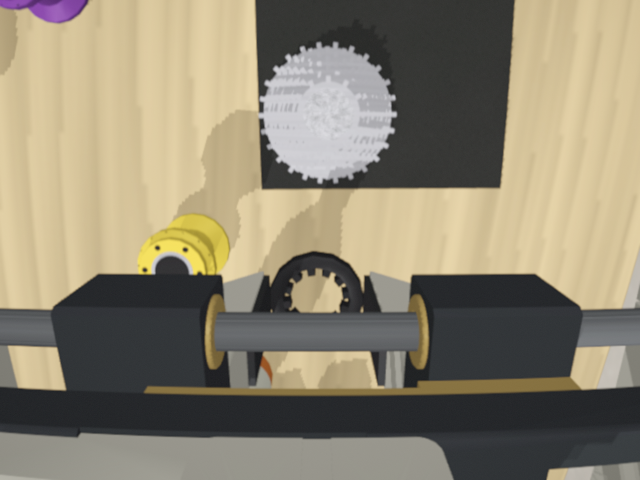

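View pics/w16c.png

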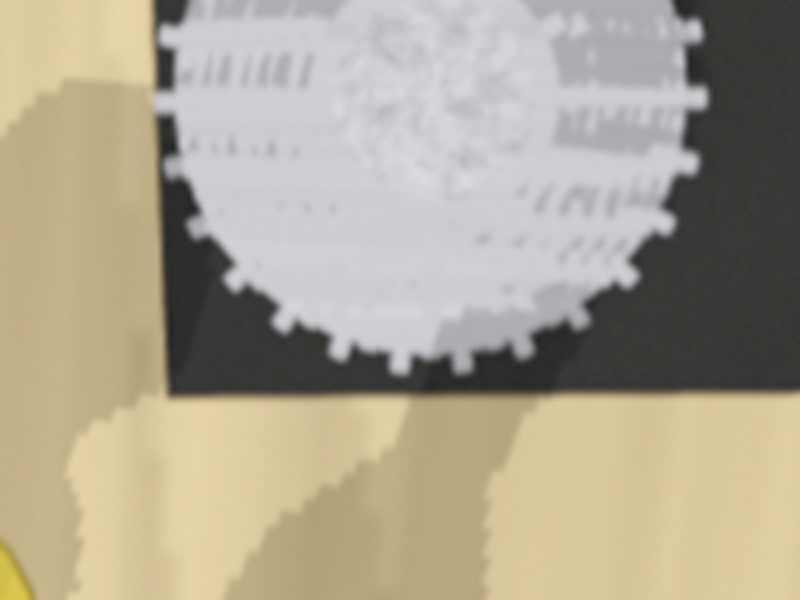

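```bash
python3 -c "
from h import *
d=load('w16')
crop(d,'w16d',255,35,405,190,5)
print(atz(d,330,110,.039), 'corners',atz(d,262.5,188.5,.003),atz(d,500.5,187.5,.003))"
```

```text
[ 0.65388794 -0.18831518  0.039     ] corners [ 0.60474731 -0.25531995  0.003     ] [ 0.8032314  -0.23644557  0.003     ]
```

View pics/w16d.png

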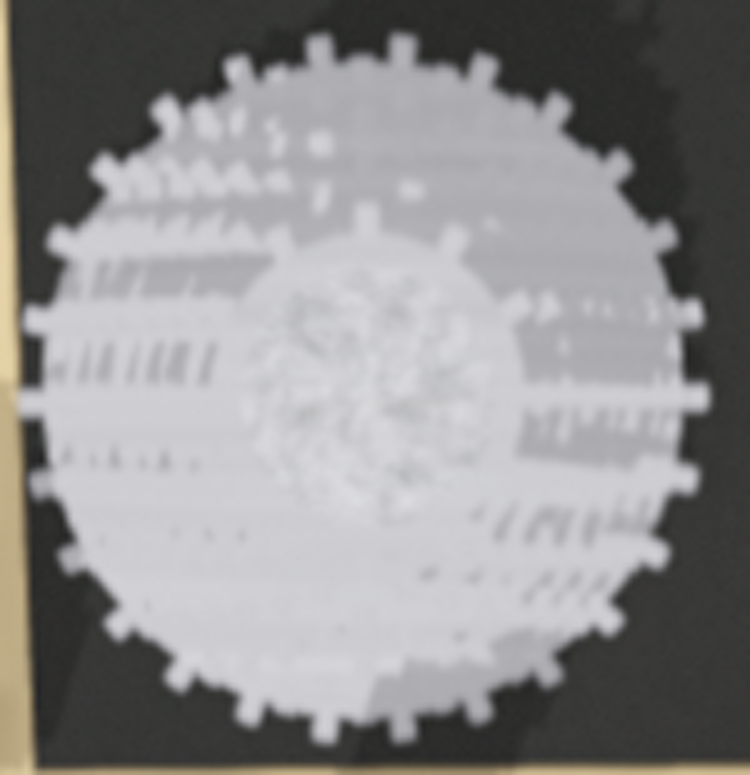

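```bash
python3 -c "
from h import *
d=load('w16')
print('top',atz(d,328.8,113.6,.039),'bottom',atz(d,327.8,112.8,.004))
# ring relative to TCP in w14/w16: visible
"; python3 go.py 0.654 -0.1908 0.06 5.4
```

```text
top [ 0.65326728 -0.19088773  0.039     ] bottom [ 0.65312994 -0.18991415  0.004     ]
t 22.13 [ 0.6525 -0.2597  0.1939] w 0.401 F [-0.1  1.  -0.7] q7 0.66
delta [ 6.86  0.87 13.38] turn -0.3042571267506844 cur yaw 5.095742873249324
```

Call:
arm_command --deltas '[{"xyz": [3.5,0.4,2],"turn": -0.3,"jaw": 255},{"xyz": [6.9,0.8,4],"turn": -0.3,"jaw": 255},{"xyz": [6.9,0.8,7],"turn": -0.3,"jaw": 255},{"xyz": [6.9,0.8,10],"turn": -0.3,"jaw": 255},{"xyz": [6.9,0.8,11],"turn": -0.3,"jaw": 255}]'

```text
clock: 22.55
position: [0.6511, -0.1864, 0.0792]
ee_rot: [-2.103, -2.319, 0.013]
force: [-1.5, 1.5, -1.1]
width: 0.404
```

```bash
python3 go.py 0.6535 -0.1908 0.043 5.4
```

```text
t 22.55 [ 0.6511 -0.1864  0.0792] w 0.404 F [-1.5  1.5 -1.1] q7 0.62
delta [-0.48  0.24  3.62] turn 0.18424309320167254 cur yaw 5.584243093201667
```

Call:
arm_command --deltas '[{"xyz": [-0.5,0.2,1],"turn": 0.1,"jaw": 255},{"xyz": [-0.5,0.2,2],"turn": 0.1,"jaw": 255},{"xyz": [-0.5,0.2,3],"turn": 0.1,"jaw": 255},{"xyz": [-0.5,0.2,3.2],"turn": 0.1,"jaw": 255},{"xyz": [-0.5,0.2,3.2],"turn": 0.1,"jaw": 255}]'

```text
clock: 22.97
position: [0.653, -0.1913, 0.0471]
ee_rot: [-2.105, -2.316, 0.013]
force: [-0.9, 0.3, -0.5]
width: 0.401
```

```bash
python3 go.py 0.6535 -0.1908 0.043 5.4
```

```text
t 22.97 [ 0.653  -0.1913  0.0471] w 0.401 F [-0.9  0.3 -0.5] q7 0.64
delta [0.05 0.06 0.41] turn 0.05369574385122178 cur yaw 5.453695743851221
```

Call:
arm_command --deltas '[{"xyz": [0.05,0.05,0.2],"turn": 0,"jaw": 255},{"xyz": [0.05,0.05,0.4],"turn": 0,"jaw": 255},{"xyz": [0.05,0.05,0.45],"turn": 0,"jaw": 255},{"xyz": [0.05,0.05,0.45],"turn": 0,"jaw": 255}]'

```text
clock: 23.3
position: [0.6536, -0.1908, 0.0428]
ee_rot: [-2.106, -2.316, 0.012]
force: [0.6, 0.1, -1.0]
width: 0.403
```

```bash
python3 go.py 0.6535 -0.1908 0.043 5.4
```

```text
t 23.30 [ 0.6536 -0.1908  0.0428] w 0.403 F [ 0.6  0.1 -1. ] q7 0.64
delta [ 0.   -0.01 -0.02] turn 0.04996148021930935 cur yaw 5.449961480219317
```

Release, lift and step back to look.

Call:
arm_command --deltas '[{"xyz": [0,0,0.05],"turn": 0,"jaw": 100},{"xyz": [0,0,0.05],"turn": 0,"jaw": 100},{"xyz": [0,0,0.05],"turn": 0,"jaw": 100},{"xyz": [0,0,0.05],"turn": 0,"jaw": 100},{"xyz": [0,0,0.05],"turn": 0,"jaw": 100}]'

```text
clock: 23.72
position: [0.6536, -0.1908, 0.0424]
ee_rot: [-2.106, -2.316, 0.012]
force: [0.1, -0.3, -1.0]
width: 0.604
```

Call:
arm_command --deltas '[{"xyz": [0,0,-3],"turn": 0,"jaw": 100},{"xyz": [0,0,-7],"turn": 0,"jaw": 80},{"xyz": [0,0,-11],"turn": 0,"jaw": 80},{"xyz": [0,0,-15],"turn": 0,"jaw": 80},{"xyz": [0,0,-15],"turn": 0,"jaw": 80}]'

```text
clock: 24.13
position: [0.6593, -0.1932, 0.2013]
ee_rot: [-2.114, -2.324, 0.004]
force: [1.0, -1.2, 1.2]
width: 0.686
```

```bash
python3 -c "
from h import *
d=snap('wrist','w17')
crop(d,'w17c',240,120,400,270,5)";python3 go.py 0.431 0.349 0.2 5.4 
```

```text
t 24.18 [ 0.6581 -0.1925  0.1976] w 0.687 F [ 0.4  0.8 -0.3] q7 0.57
delta [ 56.06 -17.48  -0.16] turn 0.04191417712692669 cur yaw 5.441914177126916
```

View pics/w17c.png

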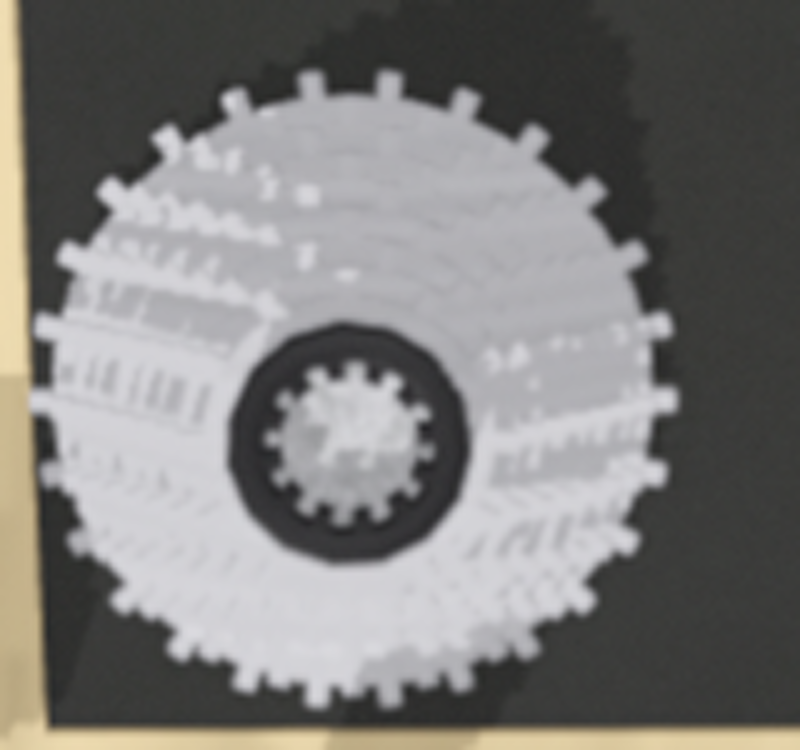

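```bash
python3 -c "
from h import *
d=load('w17')
print('ring',atz(d,309.6,208.6,.046),'bottom sprocket',atz(d,310.6,197.8,.004))"
```

```text
ring [ 0.65305073 -0.19081019  0.046     ] bottom sprocket [ 0.65313119 -0.19022182  0.004     ]
```

Call:
arm_command --deltas '[{"xyz": [3.5,-1.1,0],"turn": 0,"jaw": 80},{"xyz": [7.2,-2.3,0],"turn": 0,"jaw": 80},{"xyz": [11,-3.5,0],"turn": 0,"jaw": 80},{"xyz": [14.8,-4.7,0],"turn": 0,"jaw": 80},{"xyz": [18.6,-5.9,0],"turn": 0,"jaw": 80}]'

```text
clock: 24.6
position: [0.5803, -0.0114, 0.197]
ee_rot: [-2.111, -2.321, 0.007]
force: [0.6, 1.2, -0.2]
width: 0.683
```

Call:
arm_command --deltas '[{"xyz": [3.8,-1.1,0],"turn": 0,"jaw": 80},{"xyz": [7.6,-2.3,0],"turn": 0,"jaw": 80},{"xyz": [11.4,-3.5,0],"turn": 0,"jaw": 80},{"xyz": [15.2,-4.7,0],"turn": 0,"jaw": 80},{"xyz": [19,-5.9,0],"turn": 0,"jaw": 80}]'

```text
clock: 25.02
position: [0.502, 0.1738, 0.1968]
ee_rot: [-2.11, -2.321, 0.008]
force: [1.2, -0.0, -0.4]
width: 0.683
```

```bash
python3 go.py 0.431 0.349 0.2 5.4 
```

```text
t 25.02 [0.502  0.1738 0.1968] w 0.683 F [ 1.2 -0.  -0.4] q7 -0.12
delta [18.12 -5.41 -0.28] turn 0.04096177956716929 cur yaw 5.440961779567164
```

Ring centred to within 1 mm. Now the freehub.

Call:
arm_command --deltas '[{"xyz": [3.8,-1.1,0],"turn": 0,"jaw": 80},{"xyz": [7.6,-2.3,0],"turn": 0,"jaw": 80},{"xyz": [11.4,-3.5,0],"turn": 0,"jaw": 80},{"xyz": [15.2,-4.6,0],"turn": 0,"jaw": 80},{"xyz": [16.5,-5.4,0],"turn": 0,"jaw": 80}]'

```text
clock: 25.43
position: [0.4291, 0.339, 0.1962]
ee_rot: [-2.101, -2.326, 0.008]
force: [-0.4, 0.5, -0.1]
width: 0.684
```

Call:
arm_command --deltas '[{"xyz": [0.5,0,0],"turn": 0,"jaw": 80},{"xyz": [0.5,0,0],"turn": 0,"jaw": 80}]'

```text
clock: 25.6
position: [0.4271, 0.346, 0.1952]
ee_rot: [-2.095, -2.33, 0.01]
force: [-0.2, -0.1, 0.6]
width: 0.683
```

```bash
python3 -c "
from h import *
d=snap('wrist','w18')
crop(d,'w18c',240,120,400,270,5)";python3 go.py 0.431 0.349 0.2 5.4 
```

```text
t 25.65 [0.4284 0.3439 0.1955] w 0.685 F [-0.1 -1.1 -0.5] q7 -0.46
delta [ 0.48  0.31 -0.45] turn 0.5065716965776801 cur yaw 5.906571696577691
```

View pics/w18.png

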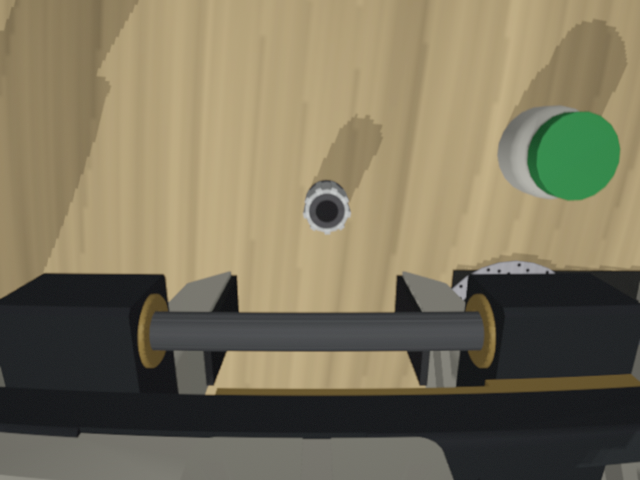

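View pics/w18c.png

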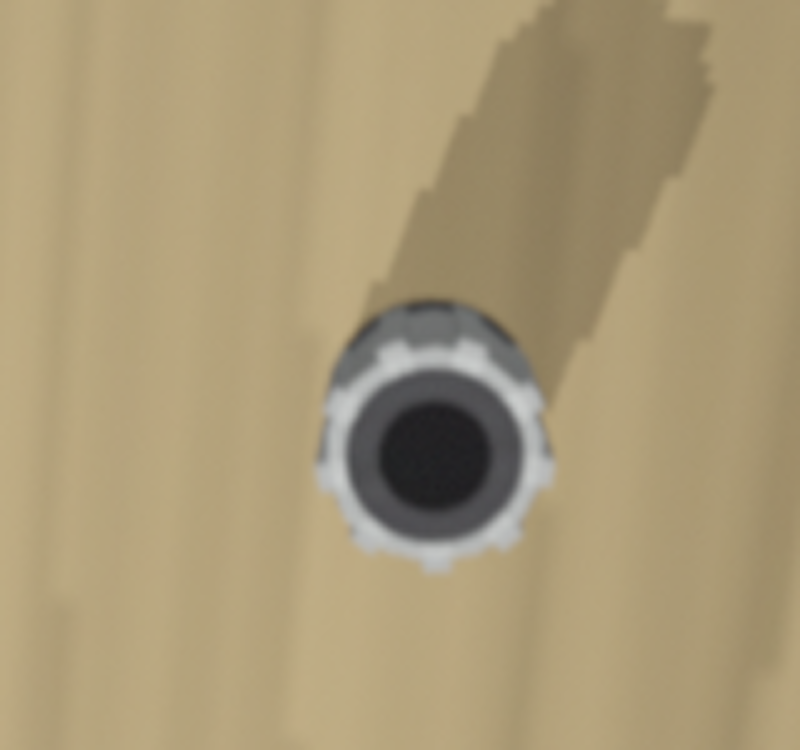

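The freehub's bore is at (326.8,211). The grease tub at (573,155) is clear.

```bash
python3 -c "
from h import *
d=load('w18');b=atz(d,326.8,211,.044);print(b)
import go;print(go.delta(b[0],b[1],.014,5.4))"
```

```text
[0.43235425 0.34913179 0.044     ]
(array([ 0.46500871,  0.6112904 , 18.14779598]), np.float64(0.5065716965776801), np.float64(5.906571696577691))
```

Call:
arm_command --deltas '[{"xyz": [0.3,0.4,2],"turn": 0.4,"jaw": 70},{"xyz": [0.5,0.4,5],"turn": 0.4,"jaw": 70},{"xyz": [0.5,0.4,8],"turn": 0.4,"jaw": 70},{"xyz": [0.5,0.4,11],"turn": 0.4,"jaw": 70},{"xyz": [0.5,0.4,12],"turn": 0.4,"jaw": 70}]'

```text
clock: 26.07
position: [0.4303, 0.3454, 0.072]
ee_rot: [-2.112, -2.318, 0.018]
force: [-0.5, -0.6, -0.2]
width: 0.726
```

```bash
python3 -c "
from h import *
d=load('w18');b=atz(d,326.8,211,.044);print(b)
import go;go.rep();print(go.delta(b[0],b[1],.014,5.4))"
```

```text
[0.43235425 0.34913179 0.044     ]
t 26.07 [0.4303 0.3454 0.072 ] w 0.726 F [-0.5 -0.6 -0.2] q7 -0.38
(array([0.37837687, 0.30749494, 5.79593993]), np.float64(-0.08421100246945912), np.float64(5.315788997530528))
```

Call:
arm_command --deltas '[{"xyz": [0.4,0.2,1],"turn": 0,"jaw": 90},{"xyz": [0.4,0.2,3],"turn": 0,"jaw": 90},{"xyz": [0.4,0.2,5],"turn": 0,"jaw": 90},{"xyz": [0.4,0.2,5.8],"turn": 0,"jaw": 90},{"xyz": [0.4,0.2,5.8],"turn": 0,"jaw": 90}]'

```text
clock: 26.48
position: [0.4314, 0.3481, 0.0131]
ee_rot: [-2.114, -2.317, 0.022]
force: [-0.8, 0.5, -0.2]
width: 0.648
```

Call:
arm_command --deltas '[{"xyz": [0,0,0],"turn": 0,"jaw": 255},{"xyz": [0,0,0],"turn": 0,"jaw": 255},{"xyz": [0,0,0],"turn": 0,"jaw": 255},{"xyz": [0,0,0],"turn": 0,"jaw": 255},{"xyz": [0,0,0],"turn": 0,"jaw": 255}]' --force 20

```text
clock: 26.9
position: [0.432, 0.3486, 0.014]
ee_rot: [-2.114, -2.317, 0.019]
force: [0.1, -0.5, 4.7]
width: 0.376
```

Call:
arm_command --deltas '[{"xyz": [0,0,0],"turn": 0,"jaw": 255},{"xyz": [0,0,0],"turn": 0,"jaw": 255},{"xyz": [0,0,0],"turn": 0,"jaw": 255}]'

```text
clock: 27.15
position: [0.4319, 0.3486, 0.0141]
ee_rot: [-2.114, -2.317, 0.019]
force: [-0.8, -0.4, 0.9]
width: 0.376
```

```bash
python3 go.py 0.4318 0.349 0.014 5.4 
```

```text
t 27.15 [0.4319 0.3486 0.0141] w 0.376 F [-0.8 -0.4  0.9] q7 -0.34
delta [ 0.04 -0.01  0.01] turn -0.14998373124848285 cur yaw 5.250016268751516
```

Call:
arm_command --deltas '[{"xyz": [0,0,-2],"turn": 0,"jaw": 255},{"xyz": [0,0,-5],"turn": 0,"jaw": 255},{"xyz": [0,0,-9],"turn": 0,"jaw": 255},{"xyz": [0,0,-13],"turn": 0,"jaw": 255},{"xyz": [0,0,-16],"turn": 0,"jaw": 255}]'

```text
clock: 27.57
position: [0.4343, 0.3494, 0.1769]
ee_rot: [-2.114, -2.317, 0.017]
force: [0.6, -0.5, -2.1]
width: 0.375
```

```bash
python3 -c "
from h import *
d=snap('wrist','w19')";python3 go.py 0.6435 -0.0826 0.17 5.4 
```

```text
t 27.62 [0.4367 0.3511 0.1819] w 0.379 F [2.1 1.2 2.2] q7 -0.46
delta [-45.07  16.66   1.02] turn -0.18737097879736098 cur yaw 5.212629021202641
```

View pics/w19.png

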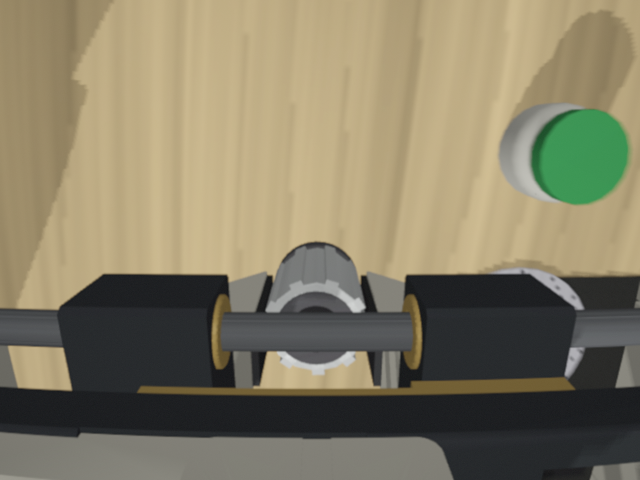

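Call:
arm_command --deltas '[{"xyz": [-3.5,1.3,0],"turn": 0,"jaw": 255},{"xyz": [-7.2,2.6,0],"turn": 0,"jaw": 255},{"xyz": [-11,4,0],"turn": 0,"jaw": 255},{"xyz": [-14.8,5.4,0],"turn": 0,"jaw": 255},{"xyz": [-18.6,6.8,0],"turn": 0,"jaw": 255}]'

```text
clock: 28.03
position: [0.5214, 0.1704, 0.1809]
ee_rot: [-2.114, -2.317, 0.005]
force: [1.2, -0.1, -1.5]
width: 0.377
```

Call:
arm_command --deltas '[{"xyz": [-3.8,1.4,0],"turn": 0,"jaw": 255},{"xyz": [-7.6,2.8,0],"turn": 0,"jaw": 255},{"xyz": [-11.4,4.2,0],"turn": 0,"jaw": 255},{"xyz": [-15,5.5,0],"turn": 0,"jaw": 255},{"xyz": [-18.5,6.8,0],"turn": 0,"jaw": 255}]'

```text
clock: 28.45
position: [0.6062, -0.0097, 0.1797]
ee_rot: [-2.114, -2.316, 0.006]
force: [0.6, 0.8, -0.9]
width: 0.381
```

```bash
python3 go.py 0.6435 -0.0826 0.17 5.4 
```

```text
t 28.45 [ 0.6062 -0.0097  0.1797] w 0.381 F [ 0.6  0.8 -0.9] q7 0.29
delta [-7.6   3.05  0.93] turn -0.1650832705272478 cur yaw 5.234916729472755
```

Call:
arm_command --deltas '[{"xyz": [-3.5,1.4,0],"turn": 0,"jaw": 255},{"xyz": [-7.6,3,0],"turn": 0,"jaw": 255},{"xyz": [-7.6,3,0],"turn": 0,"jaw": 255},{"xyz": [-7.6,3,2],"turn": 0,"jaw": 255},{"xyz": [-7.6,3,4],"turn": 0,"jaw": 255}]'

```text
clock: 28.87
position: [0.6434, -0.0843, 0.1391]
ee_rot: [-2.117, -2.315, 0.005]
force: [-0.3, -0.1, -1.5]
width: 0.376
```

```bash
python3 go.py 0.6435 -0.0826 0.018 5.4; python3 -c "
from h import *
d=snap('wrist','w20')" 
```

```text
t 28.87 [ 0.6434 -0.0843  0.1391] w 0.376 F [-0.3 -0.1 -1.5] q7 0.43
delta [ 0.15  0.09 12.11] turn -0.2955562507128491 cur yaw 5.104443749287148
```

View pics/w20.png

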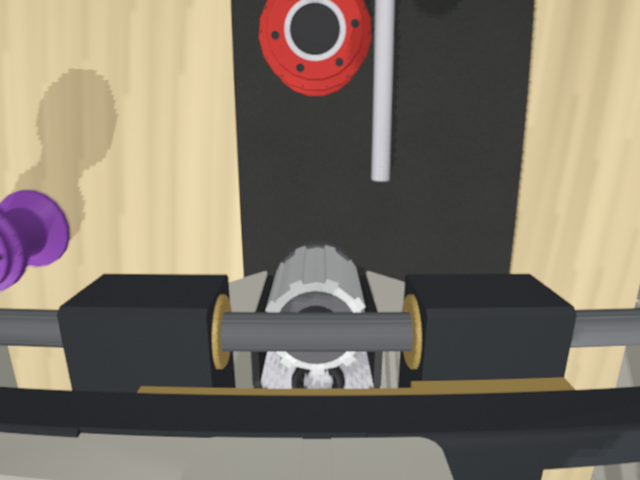

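Call:
arm_command --deltas '[{"xyz": [0.15,0.1,2],"turn": -0.3,"jaw": 255},{"xyz": [0.15,0.1,4],"turn": -0.3,"jaw": 255},{"xyz": [0.15,0.1,6.5],"turn": -0.3,"jaw": 255},{"xyz": [0.15,0.1,8.5],"turn": -0.3,"jaw": 255},{"xyz": [0.15,0.1,9],"turn": -0.3,"jaw": 255}]'

```text
clock: 29.33
position: [0.6379, -0.0801, 0.0409]
ee_rot: [-2.102, -2.315, 0.016]
force: [-0.9, -0.3, -1.5]
width: 0.374
```

```bash
python3 go.py 0.6435 -0.0826 0.018 5.4
```

```text
t 29.33 [ 0.6379 -0.0801  0.0409] w 0.374 F [-0.9 -0.3 -1.5] q7 0.49
delta [-0.31  0.58  2.28] turn 0.10821302334755956 cur yaw 5.508213023347563
```

Call:
arm_command --deltas '[{"xyz": [-0.3,0.5,0.5],"turn": 0,"jaw": 255},{"xyz": [-0.3,0.5,1.1],"turn": 0,"jaw": 255},{"xyz": [-0.3,0.5,1.6],"turn": 0,"jaw": 255},{"xyz": [-0.3,0.5,1.9],"turn": 0,"jaw": 255},{"xyz": [-0.3,0.5,1.9],"turn": 0,"jaw": 255}]'

```text
clock: 29.75
position: [0.6428, -0.0825, 0.0217]
ee_rot: [-2.102, -2.315, 0.016]
force: [0.0, 1.0, -0.7]
width: 0.377
```

```bash
python3 go.py 0.6435 -0.0826 0.0175 5.4
```

```text
t 29.75 [ 0.6428 -0.0825  0.0217] w 0.377 F [ 0.   1.  -0.7] q7 0.50
delta [-0.02  0.08  0.42] turn 0.11426555762284352 cur yaw 5.514265557622853
```

Call:
arm_command --deltas '[{"xyz": [0,0.1,0.2],"turn": 0,"jaw": 255},{"xyz": [0,0.1,0.4],"turn": 0,"jaw": 255},{"xyz": [0,0.1,0.5],"turn": 0,"jaw": 255},{"xyz": [0,0.1,0.5],"turn": 0,"jaw": 255}]'

```text
clock: 30.08
position: [0.644, -0.0823, 0.0172]
ee_rot: [-2.102, -2.315, 0.015]
force: [-0.1, 0.3, 1.1]
width: 0.376
```

Call:
arm_command --deltas '[{"xyz": [0,0,0],"turn": 0,"jaw": 100},{"xyz": [0,0,0],"turn": 0,"jaw": 100},{"xyz": [0,0,0],"turn": 0,"jaw": 100},{"xyz": [0,0,0],"turn": 0,"jaw": 100},{"xyz": [0,0,0],"turn": 0,"jaw": 100}]'

```text
clock: 30.5
position: [0.6441, -0.0824, 0.0172]
ee_rot: [-2.103, -2.315, 0.015]
force: [0.4, -0.1, 1.2]
width: 0.608
```

Call:
arm_command --deltas '[{"xyz": [0,0,-2],"turn": 0,"jaw": 100},{"xyz": [0,0,-5],"turn": 0,"jaw": 100},{"xyz": [0,0,-9],"turn": 0,"jaw": 80},{"xyz": [0,0,-13],"turn": 0,"jaw": 80},{"xyz": [0,0,-17],"turn": 0,"jaw": 80}]'

```text
clock: 30.92
position: [0.6465, -0.0829, 0.1889]
ee_rot: [-2.103, -2.315, 0.016]
force: [1.2, -1.2, -0.8]
width: 0.686
```

```bash
python3 -c "
from h import *
d=snap('wrist','w21')" ;python3 go.py 0.64 0.03 0.3 5.4
```

```text
t 30.97 [ 0.6505 -0.0841  0.1976] w 0.684 F [ 4.9 -2.2  6.5] q7 0.41
delta [ 11.48  -0.02 -10.22] turn 0.08093586824617205 cur yaw 5.480935868246158
```

View pics/w21.png

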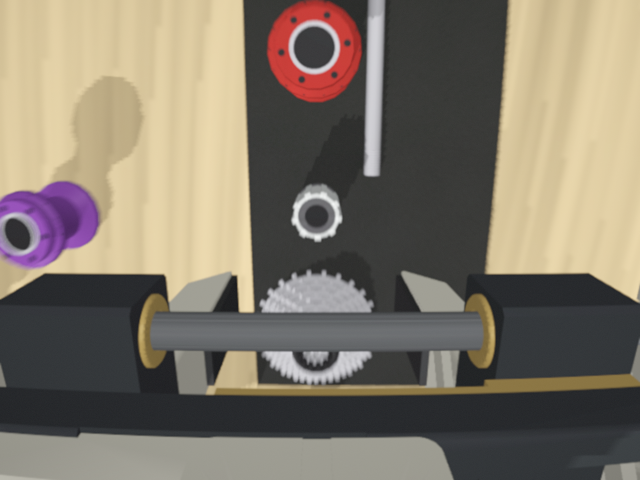

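All placed. I'll back the arm away and check the whole row from the top camera.

Call:
arm_command --deltas '[{"xyz": [2,-3,-1],"turn": 0,"jaw": 60},{"xyz": [4,-6,-2],"turn": 0,"jaw": 60},{"xyz": [7,-9,-3],"turn": 0,"jaw": 60},{"xyz": [10,-11,-4],"turn": 0,"jaw": 60},{"xyz": [13,-13,-5],"turn": 0,"jaw": 60}]'

```text
clock: 31.38
position: [0.5071, 0.0336, 0.2488]
ee_rot: [-2.11, -2.32, 0.005]
force: [0.4, 1.4, 0.3]
width: 0.762
```

Call:
arm_command --deltas '[{"xyz": [4,-1,0],"turn": 0,"jaw": 60},{"xyz": [8,-2,0],"turn": 0,"jaw": 60},{"xyz": [12,-3,0],"turn": 0,"jaw": 60},{"xyz": [16,-4,0],"turn": 0,"jaw": 60},{"xyz": [20,-4,0],"turn": 0,"jaw": 60}]'

```text
clock: 31.8
position: [0.4461, 0.2305, 0.2498]
ee_rot: [-2.108, -2.319, 0.004]
force: [1.5, 0.3, -0.1]
width: 0.763
```

Call:
arm_command --deltas '[{"xyz": [4,-1,0],"turn": 0,"jaw": 60},{"xyz": [8,-2,0],"turn": 0,"jaw": 60},{"xyz": [12,-3,0],"turn": 0,"jaw": 60},{"xyz": [14,-3,0],"turn": 0,"jaw": 60},{"xyz": [14,-3,0],"turn": 0,"jaw": 60}]'

```text
clock: 32.22
position: [0.4002, 0.3729, 0.2499]
ee_rot: [-2.098, -2.326, 0.004]
force: [-0.3, -1.4, 0.7]
width: 0.762
```

```bash
python3 go.py 0.64 0.03 0.3 5.4; python3 -c "
from h import *
d=snap('top','t9');crop(d,'t9c',190,115,430,225,3);s=snap('scene','s9')"
```

```text
t 32.22 [0.4002 0.3729 0.2499] w 0.762 F [-0.3 -1.4  0.7] q7 -0.60
delta [-36.55  20.28  -5.36] turn 0.5192219176916808 cur yaw 5.919221917691691
```

View pics/t9.png

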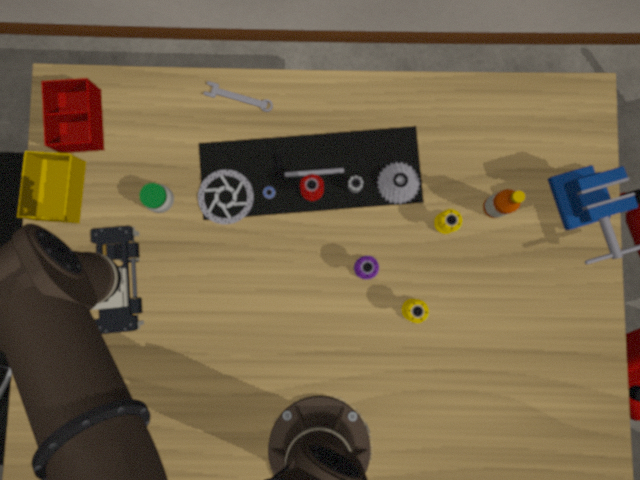

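View pics/t9c.png

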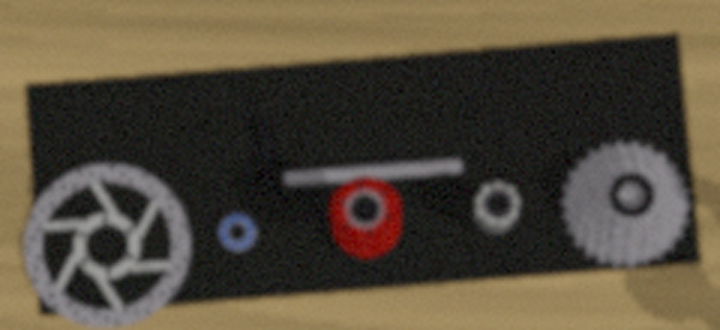

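View pics/s9.png

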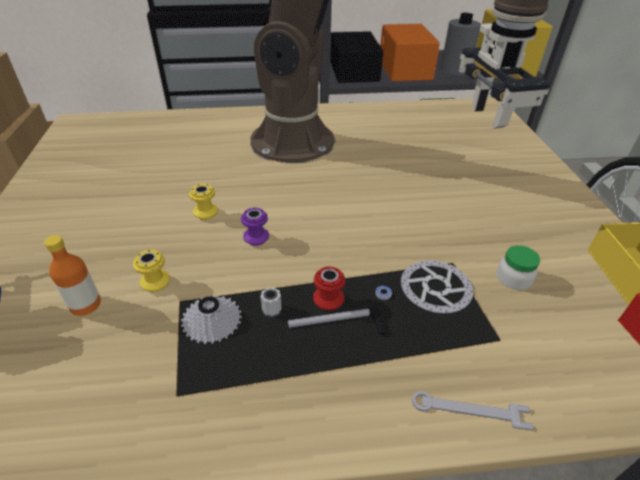

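The top crop shows the disc at (108,243), bearing (238,232), shell bore (367,208), freehub (498,206), lockring (632,195), and the axle's free end at (463,166), with the shaft running left to the lever. The bystanders and look-alikes haven't moved. Now I'll check spacing numerically.

```bash
python3 - <<'E'
from h import *
d=load('t9')
W={}
for n,u,v,z in [('disc',108,243,.005),('bearing',238,232,.010),('shell',366.5,208,.075),('freehub',498,206,.047),('ring',632,195,.046),('axend',463,166,.009),('axlever',284,178.5,.009)]:
    W[n]=atz(d,190+u/3,115+v/3,z)[:2]
O=np.array([.6333,.0273]);th=.094;ex=np.array([np.cos(th),np.sin(th)]);ey=np.array([-np.sin(th),np.cos(th)])
for n,p in W.items(): print(n,p.round(4),'mat x %.1f y %.1f'%(1e3*(p-O)@ex,1e3*(p-O)@ey))
w=load('w8');
for n,u,v,z in [('axend w8',363.5,298,.009),('ax near lever',369,122,.009),('ax lever outer',368,97,.009),('shell w8',311,221,.075)]:
    p=atz(w,u,v,z)[:2];print(n,p.round(4),'mat x %.1f y %.1f'%(1e3*(p-O)@ex,1e3*(p-O)@ey))
w=load('w21')
for n,u,v,z in [('freehub',317,216,.047),('shell w21',314,47,.075)]:
    p=atz(w,u,v,z)[:2];print(n,p.round(4),'mat x %.1f y %.1f'%(1e3*(p-O)@ex,1e3*(p-O)@ey))
w=load('w12')
p=atz(w,315.5,207,.010)[:2];print('bearing w12','mat x %.1f y %.1f'%(1e3*(p-O)@ex,1e3*(p-O)@ey))
E
```

```text
disc [0.6129 0.2448] mat x 0.1 y 218.5
bearing [0.6232 0.1349] mat x 0.1 y 108.1
shell [0.6329 0.0256] mat x -0.6 y -1.7
freehub [ 0.6417 -0.0816] mat x -1.9 y -109.2
ring [ 0.6526 -0.1916] mat x -1.3 y -219.8
axend [ 0.683  -0.0542] mat x 41.8 y -85.8
axlever [0.6698 0.0972] mat x 42.9 y 66.2
axend w8 [ 0.684  -0.0545] mat x 42.8 y -86.2
ax near lever [0.6704 0.0969] mat x 43.5 y 65.8
ax lever outer [0.6674 0.1161] mat x 42.3 y 85.2
shell w8 [0.632 0.027] mat x -1.3 y -0.2
freehub [ 0.6437 -0.082 ] mat x 0.1 y -109.8
shell w21 [0.6317 0.0281] mat x -1.5 y 1.0
bearing w12 mat x 0.4 y 108.7
```

```bash
python3 -c "
from cell import sign_off,observe
print(sign_off(), observe()['clock'])"
```

```text
the job is handed in; nothing more can be done
the job is handed in; nothing more can be done
```

The hub is laid out as asked, and the job was handed in at about 32 s of the 125 s allowed. I placed the axle first, then the red shell, bearing, lockring and freehub.

**Row:** cassette, freehub, red shell, bearing and disc are in one straight line. The centres are 107–111 mm apart against the ideal 110 mm, and off the line by about 2 mm at most. That is about as fine as the camera calibration allows.

**Lockring:** it lies flat on top of the cassette. The wrist camera puts it within 1 mm of centre.

**Axle:** it lies about 42 mm behind the shell's centre, which leaves a gap of about 7 mm. It is parallel to the row to within half a degree and centred to within 1 mm. The lever points away from the robot.

**Everything else:** the grease tub, degreaser bottle and look-alike shells stayed put. The gripper was open and clear of everything at hand-in.

**Where the cameras disagreed:** the top and wrist cameras differed by up to 3 mm on single positions. Top put the freehub 1.9 mm off the line and the wrist 0.1 mm. For the shell along the row, top said −1.7 mm, the wrist −0.2 and +1.0 mm. No check failed.

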